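# Lift the snap ring out of a bearing housing with a hook pick

### The job

Take the orange T-handled hook pick from its wooden stand, hook its foot under the snap ring in the removal slot of the blue bearing housing and draw the ring up until it springs right out of its groove; feel your way and stay gentle, without prying hard on the housing or yanking the ring. Then hang the pick back on its stand and lay the ring flat in the aluminium tray, leaving the jar, push block and screwdriver alone.

Things in the scene. Friction and masses are not known exactly. Their poses are not given: they have to be found in the camera images.
- housing: Blue round bearing housing, bolted down, 150 mm across, 41 mm high, bolt feet 14 mm high at +y and -y (out to 115 mm). Origin on its axis at the bench surface; z up; angles are about z from +x towards +y. Two oiled rounded lips in the bore, at 60 to 84 and -60 to -84 degrees, overhang the seated ring by 1.3 mm and hold it down
- housing_rim (a point): On the housing's axis at rim height, 41 mm above the bench. The bore, radius 50 mm, is open at the top. Its flat floor lies 26 mm above the bench (15 mm below the rim). Along its wall, radius 43 to 50 mm, a dark steel ledge 5 mm high (top 31 mm above the bench) carries the ring; the middle is free
- housing_slot (a point): Mouth of the removal slot: angle 24 degrees, radius 50 mm, rim height. From 12 to 36 degrees ledge and wall are cut away out to radius 62 mm; the slot is open at the top and to the bore, its floor level with the bore's (26 mm above the bench), so below the wire there is 5 mm of height for the pick's foot, pushed outwards from the bore
- ring_mid (a point): Centre of the split snap ring: round spring wire 6 mm thick, brass-coloured, centreline radius 47 mm, about 68 g; two halves sprung apart at the back. z up. Seated: axes as the housing's, on its axis, wire centre 34 mm above the bench, top 4 mm below the rim; gap at +x, -14 to 14 degrees. These axes ride on the +y half
- ring_end (a point): Wire centre at the ring's slot-side end (14 degrees). Drawing up the wire in the slot by 10 to 20 mm peaks at about 8 to 16 N; then the ring snaps past both lips, spreads to about 115 mm and lies loose on the rim, shifted up to 2 cm or so and perhaps a little turned or tilted
- ring_end2 (a point): Centre of the wire at the ring's other end (-y half, at -14 degrees)
- ring_back (a point): Centre of the wire at the ring's back, opposite the gap
- ring_grip (a point): Centre of the wire at 40 degrees on the +y half, a good place to pinch the freed ring across its wire (the wire runs square to the line from ring_mid to this point)
- pick_grip (a point): Hook pick: centre of its square orange cross handle, 18 x 82 x 18 mm (long along y), 120 g. z up. From the middle of its underside a 5 mm thick steel shank goes straight down to the foot, 77 mm below this point; the foot is 3.5 mm thick and points along +x
- pick_tip (a point): Tip of the pick's foot, on its centreline: 14 mm along x and 77 mm down from pick_grip (the rounded end reaches 1.75 mm farther; underside 1.75 mm lower)
- stand_top (a point): Wooden fork stand: this point lies midway between its two cheeks at the height of their tops, 95 mm above the bench. The cheeks stand at y = +-26 to +-46 mm, 50 mm deep along x, with free space between them; the pick's handle lies across them (its centre 9 mm above this point, along y), shank hanging between. Base 70 x 110 mm
- tray_in (a point): Open aluminium tray, 190 (x) x 170 (y) x 22 mm high outside, 4 mm walls, heavy and fixed. Point at the centre of its inner floor
- jar: Grease jar, 52 mm across, 60 mm high, a bystander. Origin at the centre of its underside
- pushblock: Yellow push block with handle, 130 x 70 x 75 mm, a bystander. Origin at the centre of its underside
- driver: Screwdriver lying on the bench, a bystander
Things that resemble listed ones, but are neither listed nor needed, are in the scene too. Of the things like the part that bears ring_mid, leave any that is black, pink or turquoise; of the rest the larger one is meant.

How it is judged (in metres and radians):
On the way:
1. the ring's slot-side end is raised at least 5 mm by the pick (the pick bears on the ring) (height (world z) of ring_end above 0.039 m and contact force between pick and ring above 1 N), for 0.02 s.
At the end, for the whole second after the job is handed in: Ring flat in the tray (centre within 50 mm of the tray's, ends and back within 12 mm of its floor); pick upright on its stand, handle resting on the cheeks and centred within 15 mm; both released and at rest; bystanders within 20 mm of where they stood (horizontal distance between ring_mid and tray_in below 0.05 m and z of each of ring_end, ring_end2, ring_back in the frame of tray_in below 0.012 m and horizontal distance between pick_grip and stand_top below 0.015 m and z of pick_grip in the frame of stand_top between 0.005 and 0.014 m and angle between pick_grip's own z axis and vertical below 0.15 rad and linear speed of each of ring, pick below 0.02 m/s); the robot touches nothing.
It fails at once if the pick bears on the housing with more than 20 N (contact force between pick and housing above 20 N).
It fails at once if the pick strains the ring with more than 25 N (contact force between pick and ring above 25 N).
It fails at once if a bystander is moved more than 20 mm (distance of any of jar, pushblock, driver from where it was at the start of the episode above 0.02 m).
It also fails if it takes over 72 s, if anything falls off the work surface, if the arm or the gripper's body presses on something with over 40 N, if the wrist force passes 120 N, or if a joint passes its speed limit or range.

### The arm

A 6-joint arm with a two-finger parallel gripper is mounted at the origin on the work surface. World frame = base frame: x ahead of the robot, y to its left, z up, the work surface at z = 0. Lengths are in m, angles in degrees, forces in N, time in s.
With the tool pointing down it reaches from about 0.3 to 0.775 m from the base axis. Payload 14.6 kg.
Tool frame: the origin (TCP) lies midway between the tips of the shut fingers; the grasp point (between the pads) lies 19 mm behind it; x points along the fingers, y is the direction in which the jaws open and shut, and the axes are right-handed (so a half turn about x gives the same grasp; the last joint's range is limited). The gripper opens to 85 mm and grips with 20 to 120 N. Pads are 22 mm wide; open, the fingers measure 114 mm over their backs; the gripper's body (76 mm by 85 mm) begins 54 mm behind the grasp point. The pads swing forward as they close: fully open they stand 13 mm farther back than shut.
Start: joints at [65.512, 17.183, 87.147, -0, 75.671, -3.816], TCP at [0.194, 0.515, 0.231] pointing down, gripper open.
Joint ranges: [-173.82, 173.82], [-45.26, 126.66], [13.44, 144.39], [-59.66, 239.66], [0, 175.72], [-146.38, 146.38]. Speed limits (degrees/s): [127.2, 127.2, 147.25, 180, 180, 180].

### API

Orientations are given as a 3x3 rotation matrix whose columns are the frame's x, y, z axes.
In Python, from bench import arm gives the robot as it stands.
- The arm moves only by the shell command python3 -m creep 'ROWS' [OPENING] [FORCE]. ROWS is JSON, one flat list of numbers, 4 for each row, row after row: the shift along the world's x, y, z in mm, then the turn about the world's z in rad. In form: [tx, ty, tz, spin, tx, ty, tz, spin, ...]. A call has 1 to 20 rows; each row is the pose to reach, as a shift and turn from the pose measured when the call began; what a row does not reach only later rows make up. A row lasts 1/10 s, in which the tool goes at most 50 mm and 8.59 degrees, less where a joint would pass 70% of its speed; a pose out of reach is approached as far as the arm can. A call with a gripper value outside its range is refused whole. OPENING is the opening in per cent of the stroke, from 0 (shut) to 100 (fully open), set as the call begins (- or left out, the last holds). The fingers move at their own pace and stop on an object; FORCE is the grip in N (left out, the last holds). Time passes only in rows, so rows that repeat a pose let the fingers close. It gives the time, the measured TCP pose, the force and the opening at its end, in the units of the state.
- arm.state(): the state, without advancing time (a new reading comes with each control period).
- arm.get_image(name): name is "side" or "top" or "wrist"; returns a dict with "image" (384x512x3 uint8, red, green, blue), "fovy" (degrees; the focal length in pixels is half the picture's height over the tangent of half this angle, whatever the lens; pixels are square), "cx", "cy" (the principal point, pixels), "dist_coeffs" ([k1, k2, p1, p2, k3] as OpenCV has them; the pictures are not rectified), "position" and "attitude" of the camera in the world. Camera axes: x right, y up, looking along -z (the intrinsics and any distortion apply to the point x, -y, -z); pixel columns grow to the right and rows downward; lengths in m; the calibration is good to about 2 mm. A picture is of the moment at which its call begins. There is no depth.
- arm.sign_off(): hands the job in, once; it reports no verdict.
The state is a dict: "time_s": time; "joints": joint angles; "joint_vel": joint speeds; "joint_torque": joint torques, N m; "position": TCP position; "eef_rot": TCP orientation; "force": force on the tool from outside, world axes, zero at the start; "wrist_torque": the same for the moment, N m; "width": finger opening in m.
Only numpy, scipy, OpenCV 4.12 (cv2) and the standard library are available. Lean on these libraries where they do the work, as an engineer would, in place of code of your own. Each camera call takes 0.05 s, during which the arm holds its last target.

## Working session

There is one attempt and no reset: what is moved stays moved. The work goes in short steps, Python scripts to look and compute and a shell command to move; the robot and the scene stay as the last step left them, time stands still between calls to the robot, and variables do not carry over. Pictures are saved under pics/ and viewed, and the job is handed in when it is done.

```bash
ls; mkdir -p pics
python3 - <<'E'
from bench import arm
import cv2
s=arm.state(); print(s)
for n in ["side","top","wrist"]:
    d=arm.get_image(n); cv2.imwrite(f"pics/{n}0.png",d["image"][:,:,::-1])
    print(n,{k:v for k,v in d.items() if k!="image"})
E
```

```text
pics
{'time_s': 0.0, 'joints': array([ 6.55129374e+01,  1.72157184e+01,  8.71809692e+01,  2.06264902e-03,
        7.56712073e+01, -3.81765890e+00]), 'joint_vel': array([-0.04187896,  0.00458945, -0.05893288,  0.05942259,  0.05501206,
        0.05415431]), 'joint_torque': array([ 6.89854533e-04, -5.43491507e+01, -3.61802602e+01, -5.78729086e-06,
        3.88113986e-03, -3.38262964e-05]), 'position': array([0.1940468 , 0.51437412, 0.23071552]), 'eef_rot': array([[-5.22905597e-04,  3.52983307e-01,  9.35629473e-01],
       [-1.06394621e-03,  9.35628875e-01, -3.52983676e-01],
       [-9.99999297e-01, -1.18003657e-03, -1.13690324e-04]]), 'force': array([ 0.75233381, -0.14113006,  0.1792445 ]), 'wrist_torque': array([ 0.01803802, -0.01829981,  0.00679586]), 'width': 0.08509082515364708}
side {'fovy': 55.258078844440135, 'cx': 253.447934553086, 'cy': 192.98491122643773, 'dist_coeffs': array([0.01290008, 0.        , 0.        , 0.        , 0.        ]), 'position': array([0.26325237, 0.43980251, 0.64441183]), 'attitude': array([[-0.8279984 ,  0.40343141, -0.38943774],
       [-0.56072128, -0.59173904,  0.57916885],
       [ 0.0032094 ,  0.69791691,  0.71617155]])}
top {'fovy': 43.50420632705285, 'cx': 262.96074290228944, 'cy': 196.29851165491863, 'dist_coeffs': array([-0.12777255,  0.        ,  0.        ,  0.        ,  0.        ]), 'position': array([0.37404536, 0.01620788, 1.10708515]), 'attitude': array([[-0.0081419 ,  0.98257338, -0.18569669],
       [-0.99995685, -0.00716943,  0.0059078 ],
       [ 0.00447351,  0.18573678,  0.98258935]])}
wrist {'fovy': 65.97242152383384, 'cx': 257.10058737017613, 'cy': 194.18193171800186, 'dist_coeffs': array([0.01324341, 0.        , 0.        , 0.        , 0.        ]), 'position': array([0.12184462, 0.54226372, 0.37230423]), 'attitude': array([[ 0.35278528, -0.89203282, -0.28252432],
       [ 0.93570254,  0.33573191,  0.10837367],
       [-0.00182045, -0.30259136,  0.95311865]])}
```

View pics/side0.png

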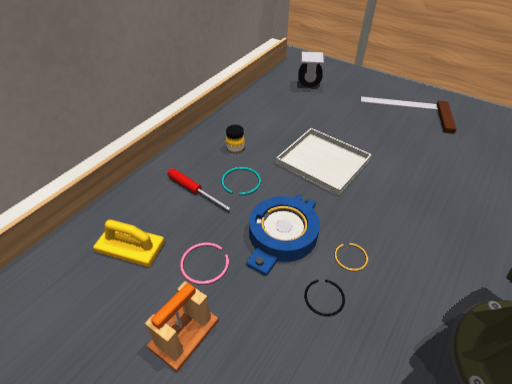

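View pics/top0.png

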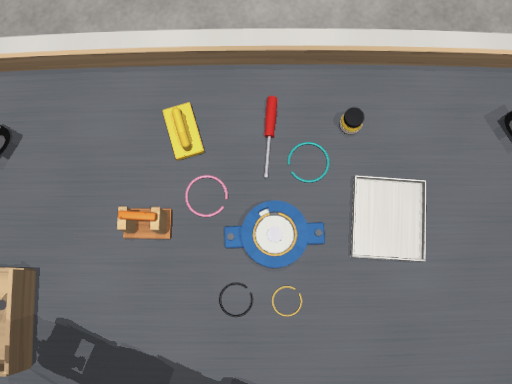

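View pics/wrist0.png

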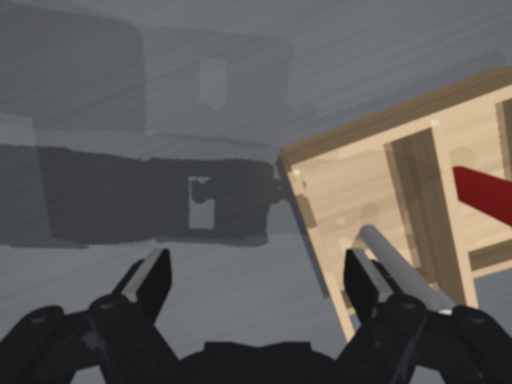

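The rings in the top view are brass in the housing (275,234), pink (207,196), turquoise (309,162), black (236,299) and a small yellow one (287,301). Leaving out pink, turquoise and black, the larger of the remaining two is the one seated in the housing. I'll confirm that in an enlarged crop and measure there.

```bash
cat > h.py <<'E'
import numpy as np, cv2
def K(d):
    f=d["image"].shape[0]/2/np.tan(np.radians(d["fovy"]/2))
    return np.array([[f,0,d["cx"]],[0,f,d["cy"]],[0,0,1]])
def at_z(d,px,z):
    u=cv2.undistortPoints(np.array(px,float).reshape(-1,1,2),K(d),d["dist_coeffs"]).reshape(-1,2)
    v=np.c_[u[:,0],-u[:,1],-np.ones(len(u))]@d["attitude"].T
    return d["position"]+v*((z-d["position"][2])/v[:,2])[:,None]
def proj(d,P):
    c=(np.atleast_2d(P)-d["position"])@d["attitude"]*[1,-1,-1]
    return cv2.projectPoints(c.reshape(-1,1,3),np.zeros(3),np.zeros(3),K(d),d["dist_coeffs"])[0].reshape(-1,2)
def crop(im,x0,y0,x1,y1,name,s):
    c=cv2.resize(im[y0:y1,x0:x1],None,fx=s,fy=s,interpolation=cv2.INTER_CUBIC)
    cv2.imwrite(name,np.ascontiguousarray(c[:,:,::-1]))
E
python3 - <<'E'
from h import *
from bench import arm
d=arm.get_image("top"); crop(d["image"],215,190,335,270,"pics/c1.png",6.5)
crop(d["image"],105,190,195,250,"pics/c2.png",8)
d=arm.get_image("side"); crop(d["image"],235,180,335,280,"pics/c3.png",6)
crop(d["image"],135,275,230,370,"pics/c4.png",6)
E
```

```text
(no output)
```

View pics/c1.png

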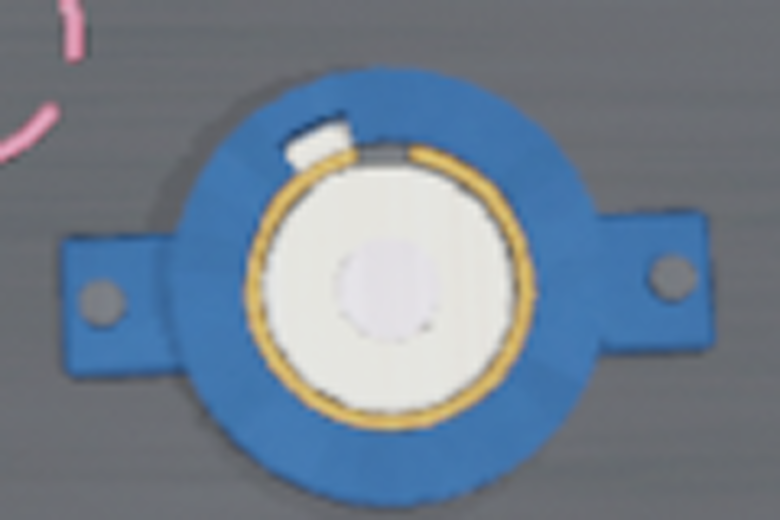

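View pics/c2.png

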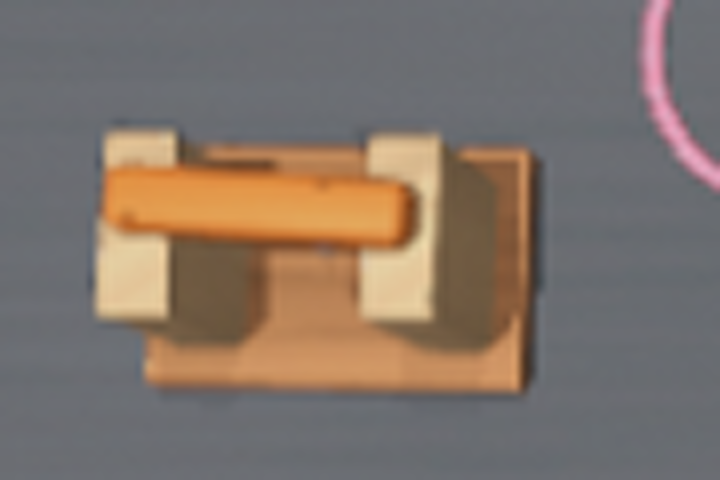

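View pics/c3.png

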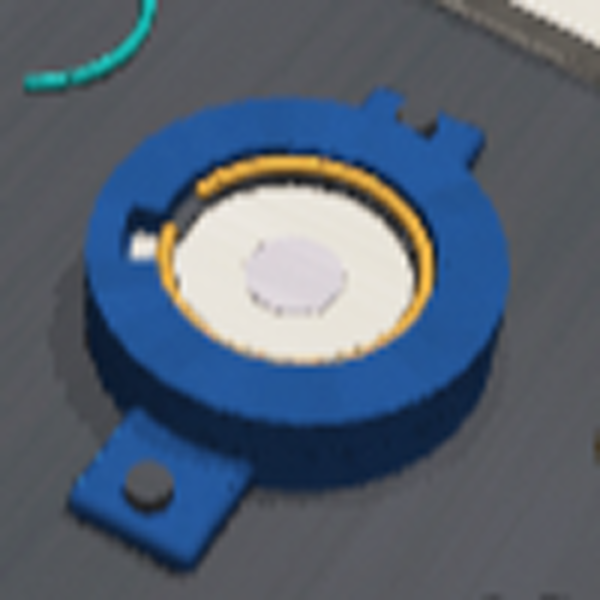

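View pics/c4.png

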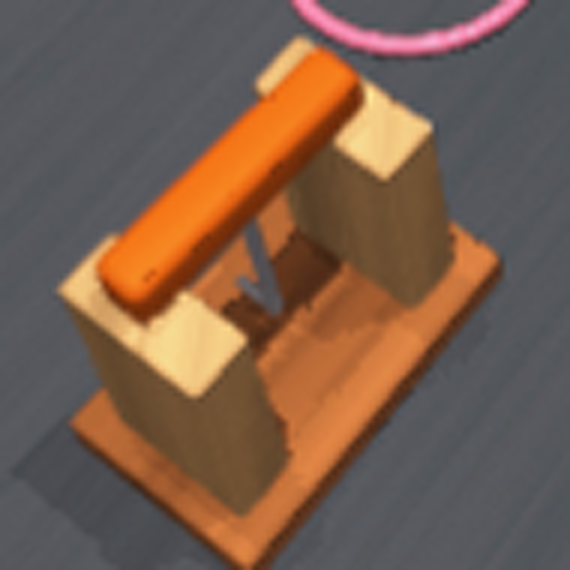

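Run:
```python
from h import *
from bench import arm
from scipy.optimize import least_squares
def un(p,x0,y0,s): return (np.array(p,float)+.5)/s-.5+[x0,y0]
t=arm.get_image("top"); sd=arm.get_image("side")
def circ(P):
    r=least_squares(lambda q:np.hypot(P[:,0]-q[0],P[:,1]-q[1])-q[2],[*P[:,:2].mean(0),.05],loss='soft_l1',f_scale=.002); return r.x
for n,d,b in(("top",t,(240,205,310,265)),("side",sd,(250,195,320,250))):
    hsv=cv2.cvtColor(d["image"],cv2.COLOR_RGB2HSV)
    m=(hsv[...,0]>12)&(hsv[...,0]<32)&(hsv[...,1]>110)&(hsv[...,2]>120)
    yy,xx=np.nonzero(m); k=(xx>b[0])&(xx<b[2])&(yy>b[1])&(yy<b[3])
    P=at_z(d,np.c_[xx[k],yy[k]],.036); c=circ(P); print(n,"ring",c,k.sum())
    a=np.sort(np.degrees(np.arctan2(P[:,1]-c[1],P[:,0]-c[0]))); g=np.diff(a); i=g.argmax(); print("gap",a[i],a[i+1])
    # yaw from tiny? 
print("holes",at_z(t,un([(101,303),(672,278)],215,190,6.5),.014))
print("holes side",at_z(sd,un([(150,485)],235,180,6),.014))
print("slot",at_z(t,un([(285,148),(348,118)],215,190,6.5),.041))
print("ends",at_z(t,un([(355,155),(412,152)],215,190,6.5),.037))
H=at_z(t,un([(110,168),(402,180),(408,245),(108,231)],105,190,8),.113); print("handle top",H,H.mean(0))
C=at_z(t,un([(105,130),(178,130),(170,320),(97,320),(370,135),(442,133),(435,320),(360,320)],105,190,8),.095);print("cheeks",C,C.mean(0))
Hs=at_z(sd,un([(100,270),(310,48),(362,90),(155,315)],135,275,6),.113);print("handle side",Hs,Hs.mean(0))
Cs=at_z(sd,un([(60,288),(200,398),(246,342),(300,38),(385,178),(432,128),(258,85)],135,275,6),.095);print("cheek side",Cs)
T=at_z(t,[(356,177),(426,180),(424,260),(351,257)],.022);print("tray",T,T.mean(0))
Ts=at_z(sd,[(312,131),(370,157),(338,190),(278,159)],.022);print("trayside",Ts,Ts.mean(0))
```

```text
top ring [ 0.4918654  -0.01540278  0.04655803] 200
gap -10.302781688470423 14.417457206003753
side ring [ 0.49022818 -0.01507522  0.04643393] 182
gap 71.25584811232561 161.75620149896596
holes [[ 0.48865449  0.08523508  0.014     ]
 [ 0.49584072 -0.11541827  0.014     ]]
holes side [[0.48832849 0.08157001 0.014     ]]
slot [[ 0.53899993  0.02026409  0.041     ]
 [ 0.54931877 -0.00156099  0.041     ]]
ends [[ 0.5369884  -0.00391901  0.037     ]
 [ 0.53788701 -0.02365773  0.037     ]]
handle top [[0.53347286 0.31611011 0.113     ]
 [0.52986202 0.23775617 0.113     ]
 [0.51262789 0.23562477 0.113     ]
 [0.51667443 0.31588913 0.113     ]] [0.5231593  0.27634505 0.113     ]
cheeks [[0.54673281 0.32339834 0.095     ]
 [0.54661561 0.30331897 0.095     ]
 [0.49521664 0.30336038 0.095     ]
 [0.4952601  0.32327225 0.095     ]
 [0.54493979 0.25084833 0.095     ]
 [0.54536299 0.23133656 0.095     ]
 [0.49499934 0.23173705 0.095     ]
 [0.49507011 0.25191375 0.095     ]] [0.52052467 0.2773982  0.095     ]
handle side [[0.53006563 0.31789051 0.113     ]
 [0.52835958 0.24078307 0.113     ]
 [0.50839197 0.24255027 0.113     ]
 [0.51038781 0.31861905 0.113     ]] [0.51930125 0.27996072 0.113     ]
cheek side [[0.54414409 0.32301663 0.095     ]
 [0.49440691 0.32370647 0.095     ]
 [0.49464521 0.30671242 0.095     ]
 [0.54179064 0.2332217  0.095     ]
 [0.49445253 0.25246131 0.095     ]
 [0.49334719 0.233954   0.095     ]
 [0.54154935 0.25085768 0.095     ]]
tray [[ 0.62322086 -0.20712198  0.022     ]
 [ 0.6152872  -0.37368337  0.022     ]
 [ 0.42860127 -0.35633844  0.022     ]
 [ 0.43821333 -0.18791657  0.022     ]] [ 0.52633067 -0.28126509  0.022     ]
trayside [[ 0.60213629 -0.3603691   0.022     ]
 [ 0.42322824 -0.34453699  0.022     ]
 [ 0.44038459 -0.18557828  0.022     ]
 [ 0.61817349 -0.20191682  0.022     ]] [ 0.52098065 -0.2731003   0.022     ]
```

The crop shows the brass ring seated in the housing, with its gap next to the slot at upper left. It is clearly larger than the loose yellow ring, so it is the one meant. Measurements, with both views agreeing to a few mm:
- **Housing:** centre (0.491, -0.015), yaw about +2°.
- **Pick:** (0.521, 0.278), yaw about -2°, foot towards +x.
- **Stand:** (0.520, 0.277).
- **Tray:** (0.524, -0.277).

Next I move above the pick.

```bash
python3 -m creep '[10,-7,0,-0.04,33,-24,0,-0.13,63,-46,0,-0.24,93,-67,0,-0.36,124,-90,0,-0.47,155,-112,0,-0.58,185,-134,0,-0.70,216,-156,0,-0.81,247,-178,0,-0.93,277,-200,0,-1.04,304,-219,0,-1.15,322,-233,-5,-1.22,327,-236,-10,-1.244,327,-236,-10,-1.244,327,-236,-10,-1.244]' 60 40
python3 - <<'E'
from h import *
from bench import arm
s=arm.state();print(s["time_s"],s["position"],s["eef_rot"].round(3).tolist(),s["width"])
d=arm.get_image("wrist");cv2.imwrite("pics/w1.png",d["image"][:,:,::-1])
print(proj(d,[[.521,.278,.113],[.52,.277,.095]]))
t=arm.get_image("top");cv2.imwrite("pics/t1.png",t["image"][:,:,::-1])
E
```

```text
time_s: 1.85
position: [0.5206, 0.2789, 0.2212]
eef_rot: [[-0.001, 0.999, -0.033], [0.0, -0.033, -0.999], [-1.0, -0.001, 0.0]]
force: [-0.6, -0.5, -0.3]
width: 0.0513
1.85 [0.52057409 0.2788721  0.22116264] [[-0.001, 0.999, -0.033], [0.0, -0.033, -0.999], [-1.0, -0.001, 0.0]] 0.05125721567759388
[[257.56047528 193.3182839 ]
 [256.51873484 188.63284261]]
```

View pics/w1.png

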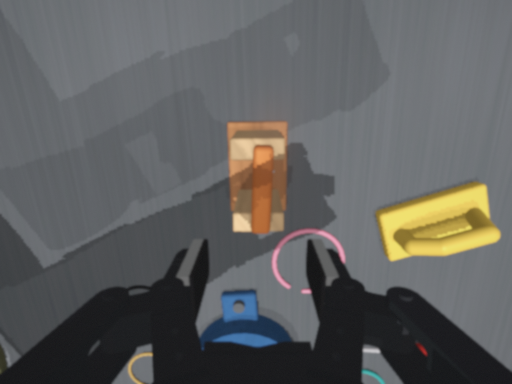

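The wrist view shows the handle running from (263,146) to (261,233), with the cheeks around it. I'll convert that to positions.

Run:
```python
from h import *
from bench import arm
d=arm.get_image("wrist")
crop(d["image"],215,110,305,245,"pics/c5.png",4.4)
m=cv2.cvtColor(d["image"],cv2.COLOR_RGB2HSV)
P=at_z(d,[(254,147),(271,147),(269,233),(252,232),(231,139),(285,139),(285,231),(232,231)],.113);print(P)
```

```text
[[0.5193089  0.3193319  0.113     ]
 [0.53365049 0.3188724  0.113     ]
 [0.53039416 0.2394511  0.113     ]
 [0.51470584 0.24096474 0.113     ]
 [0.50030188 0.32662144 0.113     ]
 [0.545479   0.3251769  0.113     ]
 [0.54520003 0.24100338 0.113     ]
 [0.4962856  0.24256763 0.113     ]]
```

View pics/c5.png

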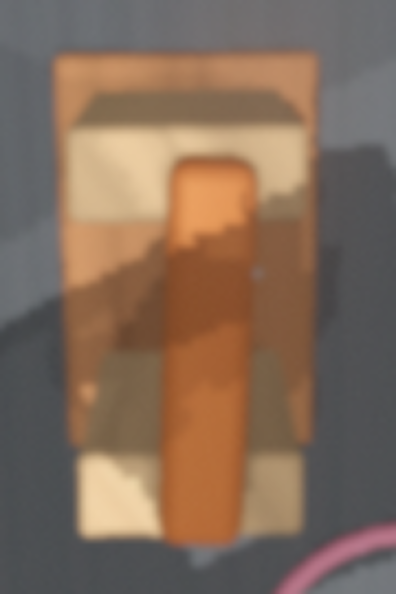

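```bash
python3 -m creep '[1,0,-10,-0.01,2,0,-35,-0.01,2,0,-65,-0.01,2,0,-95,-0.01,2,0,-120,-0.01,2,0,-133,-0.01,2,0,-137,-0.01,2,0,-137,-0.01,2,0,-137,-0.01]' 60 80; python3 -m creep '[0,0,0,0,0,0,0,0,0,0,0,0,0,0,0,0,0,0,0,0,0,0,0,0,0,0,0,0]' 0 80
```

```text
time_s: 2.9
position: [0.5231, 0.2795, 0.0858]
eef_rot: [[0.002, 0.999, -0.042], [0.001, -0.042, -0.999], [-1.0, 0.002, -0.001]]
force: [0.4, -0.1, -0.0]
width: 0.051
time_s: 3.6
position: [0.5236, 0.2798, 0.0869]
eef_rot: [[0.004, 0.999, -0.042], [0.002, -0.042, -0.999], [-1.0, 0.004, -0.002]]
force: [-0.6, -0.7, 5.8]
width: 0.0166
```

```bash
python3 -m creep '[0,0,5,0,0,0,15,0,0,0,35,0,0,0,60,0,0,0,85,0,0,0,100,0,0,0,105,0,0,0,105,0,0,0,105,0]' - 80
python3 - <<'E'
from h import *
from bench import arm
s=arm.state();print(s["time_s"],s["position"],s["width"],s["force"])
d=arm.get_image("side");crop(d["image"],110,200,260,330,"pics/s2.png",4.5)
d=arm.get_image("wrist");cv2.imwrite("pics/w2.png",d["image"][:,:,::-1])
E
```

```text
time_s: 4.5
position: [0.5233, 0.2796, 0.1911]
eef_rot: [[0.002, 0.999, -0.042], [0.001, -0.042, -0.999], [-1.0, 0.002, -0.001]]
force: [-0.6, -0.3, -2.0]
width: 0.0165
4.5 [0.5232648  0.27959126 0.19105837] 0.016469732713399608 [-0.55057868 -0.34592925 -1.95389293]
```

View pics/s2.png

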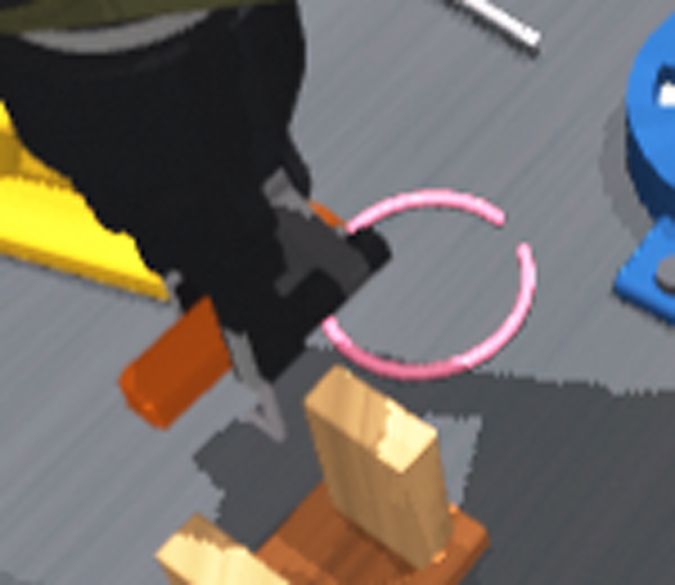

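View pics/w2.png

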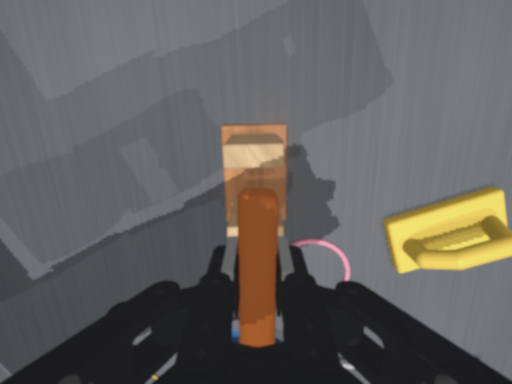

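Run:
```python
from h import *
from bench import arm
d=arm.get_image("side")
x,y,z=arm.state()["position"]
c,s=np.cos(np.radians(-2.5)),np.sin(np.radians(-2.5))
for zz in (.0595,.062,.057):
    print((proj(d,[[x,y,z-zz],[x+.01575*c,y+.01575*s,z-zz]])-[110,200]+.5)*4.5)
crop(d["image"],145,265,195,310,"pics/s3.png",14)
```

```text
[[273.2135496  436.84147825]
 [240.70126773 411.8246598 ]]
[[274.37633126 440.48772328]
 [241.95304051 415.50696869]]
[[272.04330296 433.17205226]
 [239.44154501 408.1191998 ]]
```

View pics/s3.png

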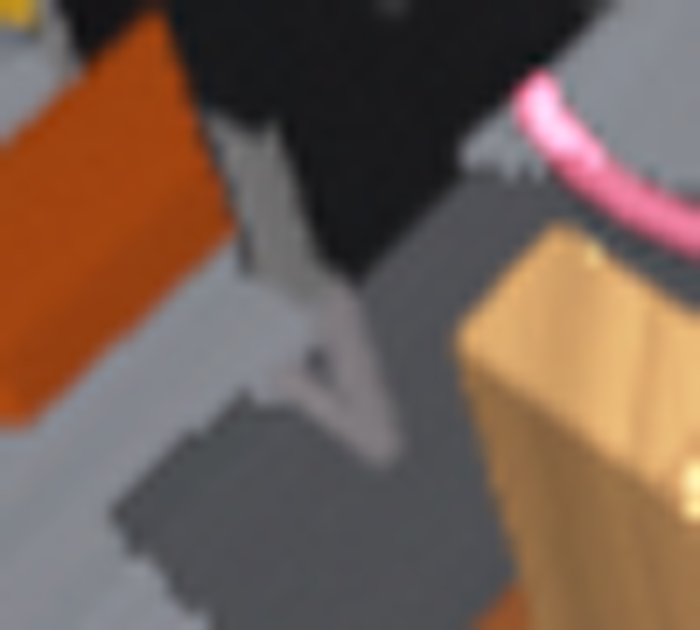

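The pick is held upright, with its foot in the side view within about 1 px of prediction. I carry it over the bore, inboard of the slot.

```bash
python3 -m creep '[0,-5,0,0.01,-1,-20,0,0.04,-2,-45,0,0.08,-4,-75,0,0.13,-5,-105,0,0.18,-6,-135,0,0.23,-8,-165,0,0.28,-9,-195,0,0.34,-10,-225,0,0.39,-12,-252,0,0.44,-13,-272,0,0.47,-13.4,-283,0,0.49,-13.4,-285.7,0,0.492,-13.4,-285.7,-20,0.492,-13.4,-285.7,-40,0.492,-13.4,-285.7,-45,0.492,-13.4,-285.7,-45,0.492]' - 80
python3 - <<'E'
from h import *
from bench import arm
s=arm.state();p=s["position"];print(s["time_s"],p,np.degrees(np.arctan2(s["eef_rot"][1,1],s["eef_rot"][0,1])),s["force"])
for n in("side","top","wrist"):
    d=arm.get_image(n);print(n,proj(d,[[p[0],p[1],p[2]-.0595],[p[0]+.0142,p[1]+.0068,p[2]-.0595]]))
    if n=="side":crop(d["image"],225,130,345,270,"pics/s4.png",4.2)
    elif n=="wrist": cv2.imwrite("pics/w4.png",d["image"][:,:,::-1])
    else: crop(d["image"],195,170,335,280,"pics/t4.png",5)
E
```

```text
time_s: 6.35
position: [0.5097, -0.0058, 0.1456]
eef_rot: [[-0.0, 0.9, 0.435], [0.002, 0.435, -0.9], [-1.0, 0.001, -0.002]]
force: [-0.3, 1.3, -1.0]
width: 0.0168
6.35 [ 0.50965322 -0.00575227  0.14560066] 25.777232375992714 [-0.29010611  1.2523265  -0.96675384]
side [[274.8686954  205.92709341]
 [267.26244434 205.07162198]]
top [[270.57791171 222.59627933]
 [267.33365308 216.04784863]]
wrist [[255.86206524 211.16722052]
 [277.40254159 211.21976057]]
```

View pics/s4.png

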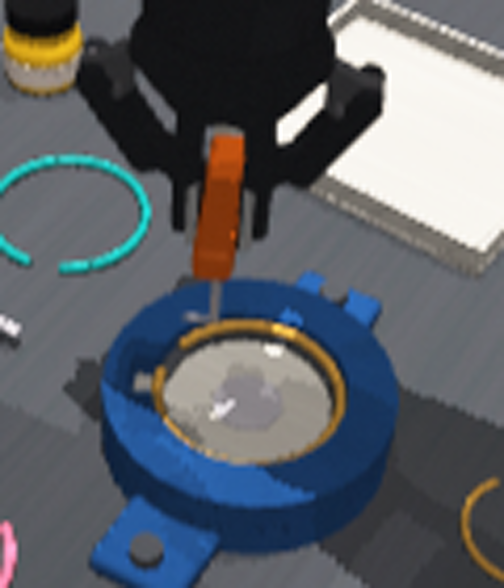

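View pics/w4.png

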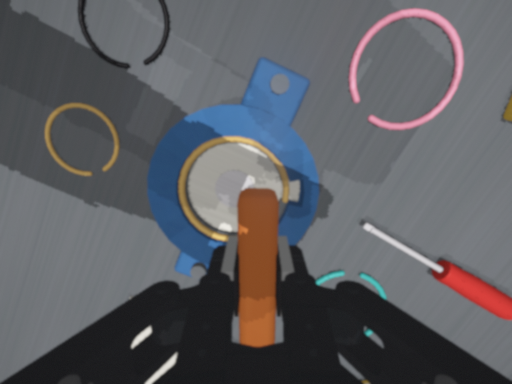

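Run:
```python
from h import *
from bench import arm
d=arm.get_image("wrist")
crop(d["image"],140,90,330,260,"pics/w5.png",4)
C=np.array([.491,-.0152]);a=np.radians([12+1.8,36+1.8])
S=[[*(C+.062*np.array([np.cos(t),np.sin(t)])),.041] for t in a]+[[*C,.041]]+[[*(C+r*np.array([np.cos(np.radians(t)),np.sin(np.radians(t))])),z] for r,t,z in((.1,91.8,.014),(.047,15.8,.034))]
print(proj(d,S),(proj(d,S)-[140,90]+.5)*4)
```

```text
[[300.51328533 206.83390265]
 [301.83428186 178.7711983 ]
 [231.99914543 193.08643715]
 [278.47592898  83.4232022 ]
 [283.8245575  199.30627695]] [[644.05314134 469.33561059]
 [649.33712746 357.0847932 ]
 [369.9965817  414.34574859]
 [555.90371593 -24.30719122]
 [577.29823002 439.22510779]]
```

View pics/w5.png

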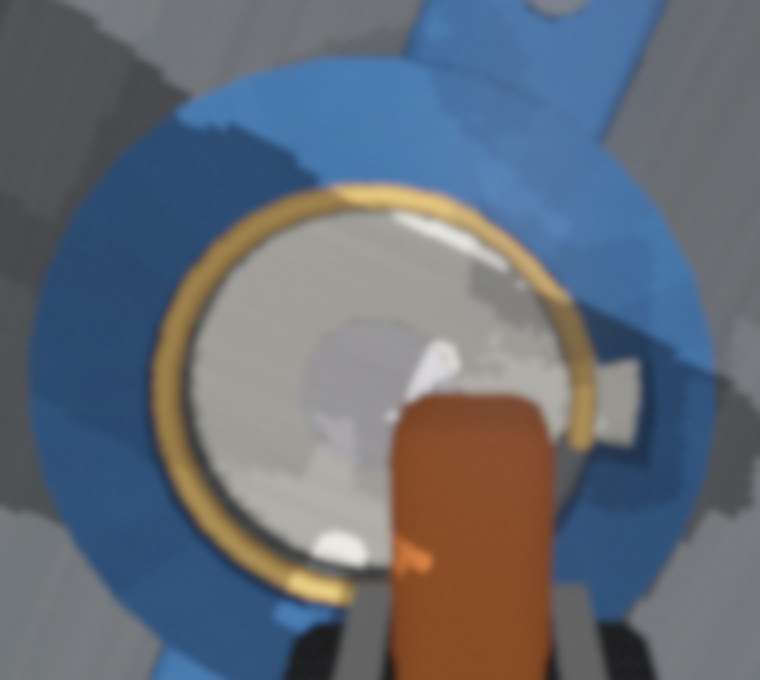

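The predicted slot corners (644,469) and (649,357) match the crop to about 1 px. I descend into the bore, then feel for the floor.

```bash
python3 -m creep '[0,0,-8,0,0,0,-22,0,0,0,-38,0,0,0,-48,0,0,0,-53,0,0,0,-54,0,0,0,-54,0,0,0,-54,0]' - 80
python3 -m creep '[0,0,-0.5,0,0,0,-1,0,0,0,-1.5,0,0,0,-2,0,0,0,-2,0]' - 80
```

```text
time_s: 7.35
position: [0.5106, -0.006, 0.0935]
eef_rot: [[0.004, 0.901, 0.435], [0.002, 0.435, -0.901], [-1.0, 0.004, -0.0]]
force: [0.7, -0.5, -2.2]
width: 0.0166
time_s: 7.85
position: [0.5106, -0.006, 0.0914]
eef_rot: [[0.004, 0.9, 0.435], [0.002, 0.435, -0.901], [-1.0, 0.004, -0.0]]
force: [0.5, -0.4, -1.1]
width: 0.0167
```

```bash
python3 -m creep '[0,0,-0.4,0,0,0,-0.8,0,0,0,-1,0,0,0,-1,0,0,0,-1,0]' - 80
```

```text
time_s: 8.35
position: [0.5106, -0.006, 0.0904]
eef_rot: [[0.004, 0.901, 0.435], [0.002, 0.435, -0.901], [-1.0, 0.004, -0.0]]
force: [0.2, -0.3, -1.2]
width: 0.0164
```

```bash
for i in 1; do python3 -m creep '[0,0,-0.5,0,0,0,-1,0,0,0,-1.5,0,0,0,-1.5,0,0,0,-1.5,0]' - 80; done
```

```text
time_s: 8.85
position: [0.5106, -0.006, 0.0889]
eef_rot: [[0.004, 0.901, 0.435], [0.002, 0.435, -0.901], [-1.0, 0.004, -0.0]]
force: [-0.3, -0.2, -1.1]
width: 0.0163
```

```bash
python3 -m creep '[0,0,-0.3,0,0,0,-0.7,0,0,0,-0.7,0,0,0,-0.7,0]' - 80
```

```text
time_s: 9.25
position: [0.5106, -0.006, 0.0882]
eef_rot: [[0.004, 0.901, 0.435], [0.002, 0.435, -0.901], [-1.0, 0.004, -0.0]]
force: [0.2, -0.8, -0.7]
width: 0.0165
```

```bash
python3 -m creep '[0,0,-0.3,0,0,0,-0.7,0,0,0,-0.7,0,0,0,-0.7,0]' - 80
```

```text
time_s: 9.65
position: [0.5106, -0.006, 0.0876]
eef_rot: [[0.004, 0.901, 0.435], [0.002, 0.435, -0.901], [-1.0, 0.004, -0.0]]
force: [0.2, 0.3, 0.1]
width: 0.0168
```

```bash
python3 -m creep '[0,0,-0.3,0,0,0,-0.5,0,0,0,-0.5,0,0,0,-0.5,0]' - 80
```

```text
time_s: 10.05
position: [0.5108, -0.006, 0.0874]
eef_rot: [[0.004, 0.901, 0.435], [0.002, 0.435, -0.901], [-1.0, 0.005, 0.0]]
force: [-2.3, 0.9, 5.4]
width: 0.0164
```

The floor is felt at TCP z ≈ 0.0876, against 0.0873 expected. I raise about 0.9 mm and push the foot outwards in two stages.

```bash
python3 -m creep '[0,0,0.5,0,0,0,1,0,0,0,1,0,1,0.5,1,0,2.5,1.2,1,0,4,1.9,1,0,5.5,2.7,1,0,7,3.4,1,0,8,3.9,1,0,8,3.9,1,0]' - 80
```

```text
time_s: 11.05
position: [0.5188, -0.0021, 0.0884]
eef_rot: [[0.004, 0.9, 0.435], [0.002, 0.435, -0.9], [-1.0, 0.004, 0.0]]
force: [-0.6, -0.3, -1.4]
width: 0.0167
```

```bash
python3 -m creep '[1,0.5,0,0,2,1,0,0,3,1.5,0,0,4,2,0,0,4,2,0,0]' - 80
```

```text
time_s: 11.55
position: [0.523, -0.0, 0.0884]
eef_rot: [[0.004, 0.9, 0.435], [0.002, 0.435, -0.9], [-1.0, 0.005, 0.0]]
force: [0.1, -0.0, -1.2]
width: 0.0167
```

```bash
python3 -m creep '[1,0.5,0,0,2,1,0,0,3,1.4,0,0,3,1.4,0,0,3,1.4,0,0]' - 80
```

```text
time_s: 12.05
position: [0.526, 0.0014, 0.0884]
eef_rot: [[0.004, 0.9, 0.435], [0.002, 0.435, -0.9], [-1.0, 0.005, 0.0]]
force: [-0.2, 0.1, -0.6]
width: 0.0168
```

Run:
```python
from h import *
from bench import arm
d=arm.get_image("side");crop(d["image"],230,150,330,260,"pics/s6.png",5.4)
```

```text
(no output)
```

View pics/s6.png

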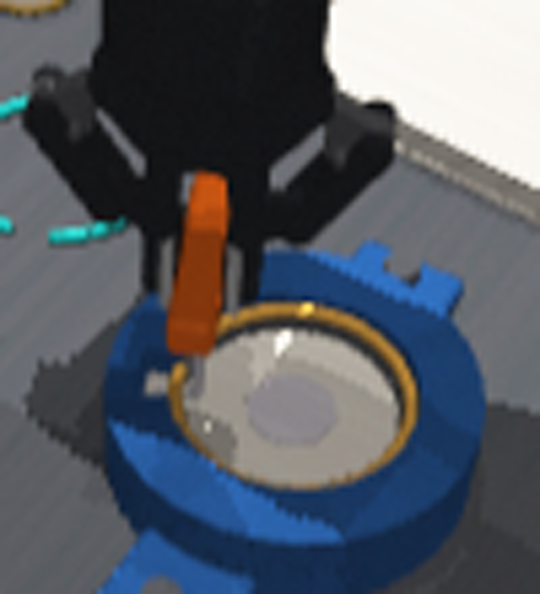

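The foot is under the wire beside the ring end at about (180,385) in the crop. I draw up gently.

```bash
python3 -m creep '[0,0,0.6,0,0,0,1.2,0,0,0,1.8,0,0,0,2.4,0,0,0,3,0,0,0,3.6,0,0,0,4,0,0,0,4,0]' - 80
```

```text
time_s: 12.9
position: [0.5256, 0.0013, 0.0919]
eef_rot: [[0.003, 0.9, 0.435], [0.002, 0.435, -0.9], [-1.0, 0.003, -0.0]]
force: [0.7, -1.2, -13.9]
width: 0.0165
```

```bash
python3 -m creep '[0,0,0.7,0,0,0,1.4,0,0,0,2.1,0,0,0,2.8,0,0,0,3.5,0,0,0,4,0,0,0,4,0]' - 80
```

```text
time_s: 13.6
position: [0.5259, 0.0013, 0.0964]
eef_rot: [[0.004, 0.9, 0.435], [0.002, 0.435, -0.9], [-1.0, 0.004, 0.0]]
force: [1.7, -3.0, -5.1]
width: 0.0162
```

```bash
python3 -m creep '[0,0,0.7,0,0,0,1.4,0,0,0,2.1,0,0,0,2.8,0,0,0,3,0,0,0,3,0]' - 80
python3 - <<'E'
from h import *
from bench import arm
d=arm.get_image("side");crop(d["image"],230,150,330,260,"pics/s7.png",5.4)
E
```

```text
time_s: 14.2
position: [0.5261, 0.0014, 0.0996]
eef_rot: [[0.005, 0.9, 0.435], [0.002, 0.435, -0.9], [-1.0, 0.005, 0.0]]
force: [1.1, -0.3, -2.8]
width: 0.0166
```

View pics/s7.png

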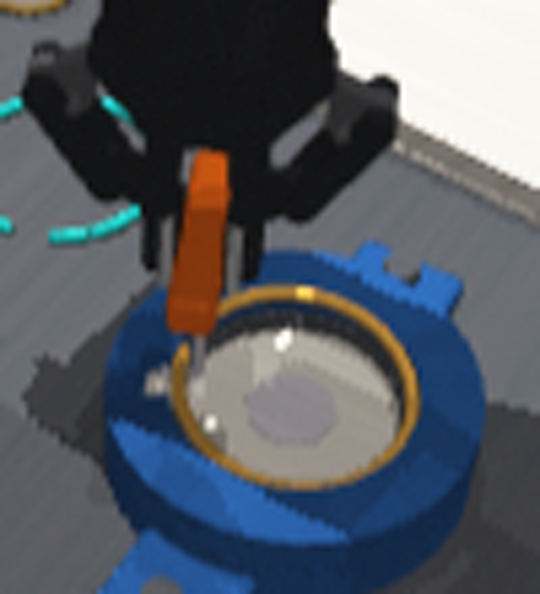

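The ring has risen off its ledge at the gap side. I continue gently.

```bash
python3 -m creep '[0,0,0.7,0,0,0,1.4,0,0,0,2.1,0,0,0,2.8,0,0,0,3.5,0,0,0,4,0,0,0,4,0]' - 80
```

```text
time_s: 14.95
position: [0.5261, 0.0014, 0.1037]
eef_rot: [[0.005, 0.9, 0.435], [0.002, 0.435, -0.9], [-1.0, 0.005, 0.0]]
force: [0.3, -1.1, -1.2]
width: 0.0165
```

Run:
```python
from h import *
from bench import arm
d=arm.get_image("side");crop(d["image"],230,150,330,260,"pics/s8.png",5.4)
```

```text
(no output)
```

View pics/s8.png

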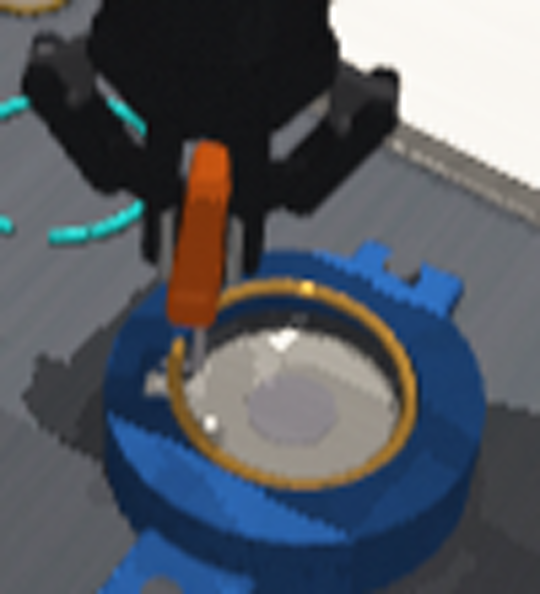

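```bash
python3 -m creep '[0,0,0.7,0,0,0,1.4,0,0,0,2.1,0,0,0,2.8,0,0,0,3.5,0,0,0,4,0,0,0,4,0]' - 80
python3 - <<'E'
from h import *
from bench import arm
d=arm.get_image("side");crop(d["image"],230,150,330,260,"pics/s9.png",5.4)
d=arm.get_image("top");crop(d["image"],225,185,325,285,"pics/t9.png",5.4)
E
```

```text
time_s: 15.7
position: [0.526, 0.0015, 0.1076]
eef_rot: [[0.004, 0.9, 0.435], [0.002, 0.435, -0.9], [-1.0, 0.005, 0.0]]
force: [-0.2, 0.1, -2.0]
width: 0.0166
```

View pics/s9.png

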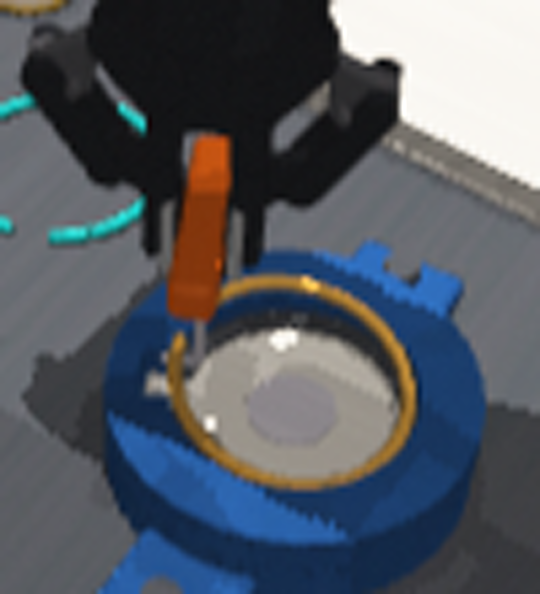

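View pics/t9.png

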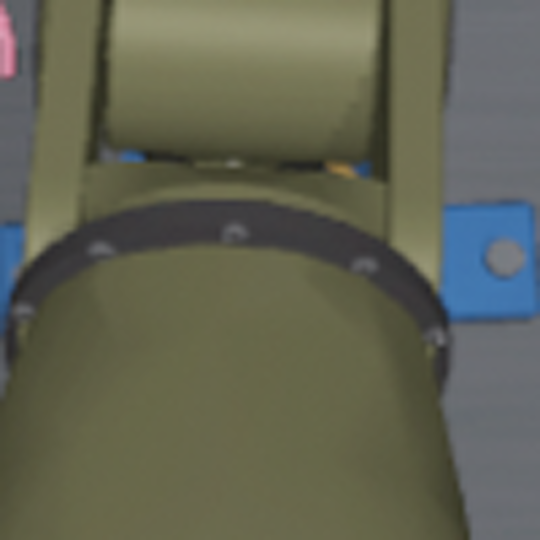

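The ring is past its lips at the gap side but not spread yet, and its back is still in the bore. I keep drawing up.

```bash
python3 -m creep '[0,0,0.7,0,0,0,1.4,0,0,0,2.1,0,0,0,2.8,0,0,0,3.5,0,0,0,4.2,0,0,0,4.9,0,0,0,5,0,0,0,5,0]' - 80
python3 - <<'E'
from h import *
from bench import arm
d=arm.get_image("side");crop(d["image"],230,150,330,260,"pics/s10.png",5.4)
E
```

```text
time_s: 16.7
position: [0.5261, 0.0014, 0.1127]
eef_rot: [[0.005, 0.9, 0.435], [0.002, 0.435, -0.9], [-1.0, 0.005, 0.0]]
force: [0.2, 0.5, -2.1]
width: 0.0162
```

View pics/s10.png

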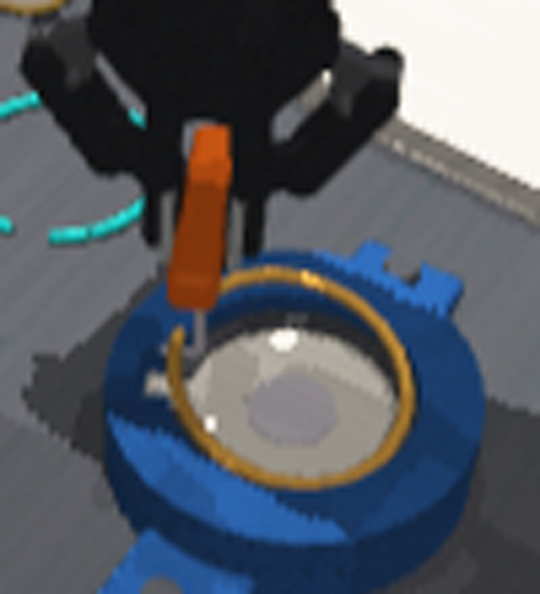

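```bash
python3 -m creep '[0,0,0.8,0,0,0,1.6,0,0,0,2.4,0,0,0,3.2,0,0,0,4,0,0,0,4.8,0,0,0,5.6,0,0,0,6.4,0,0,0,7.2,0,0,0,8,0,0,0,8,0]' - 80
python3 - <<'E'
from h import *
from bench import arm
d=arm.get_image("side");crop(d["image"],230,150,330,260,"pics/s11.png",5.4)
E
```

```text
time_s: 17.85
position: [0.5262, 0.0014, 0.1208]
eef_rot: [[0.005, 0.9, 0.435], [0.002, 0.435, -0.9], [-1.0, 0.005, 0.001]]
force: [-0.5, -0.1, -1.6]
width: 0.0166
```

View pics/s11.png

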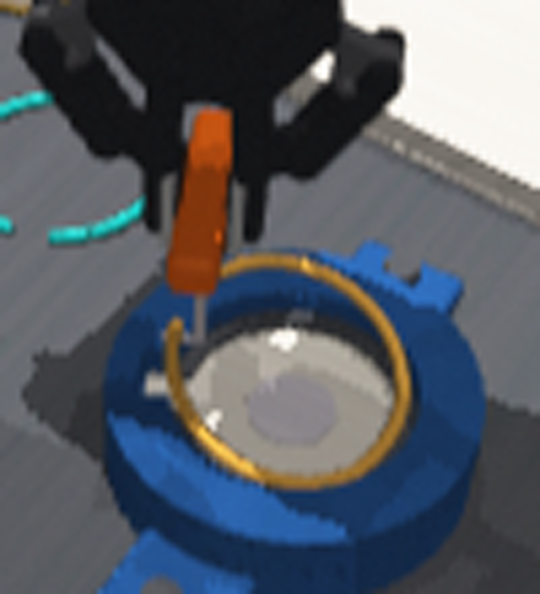

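Run:
```python
from h import *
from bench import arm
d=arm.get_image("side");crop(d["image"],245,190,320,245,"pics/s12.png",10)
d=arm.get_image("wrist");crop(d["image"],120,60,340,300,"pics/w12.png",2.5)
print(proj(d,[[.491,-.0152,.041],[.5375,-.0139,.055]]))
```

```text
[[207.17949258 202.65536196]
 [261.0269053  232.10319646]]
```

View pics/s12.png

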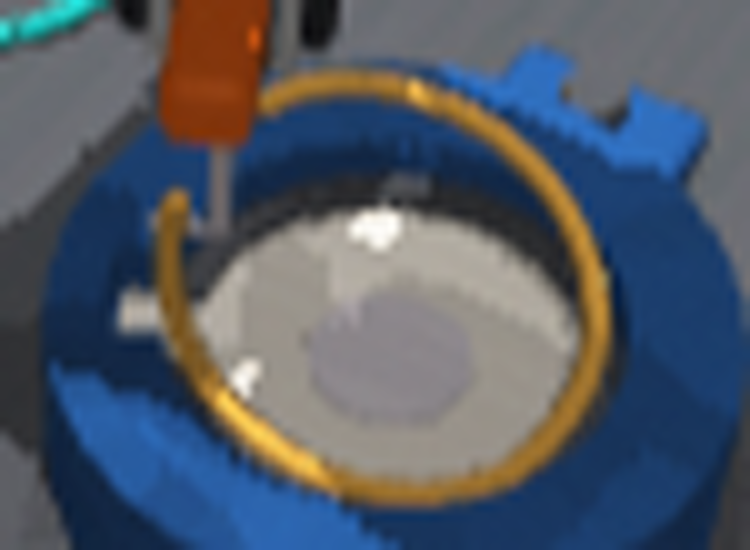

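View pics/w12.png

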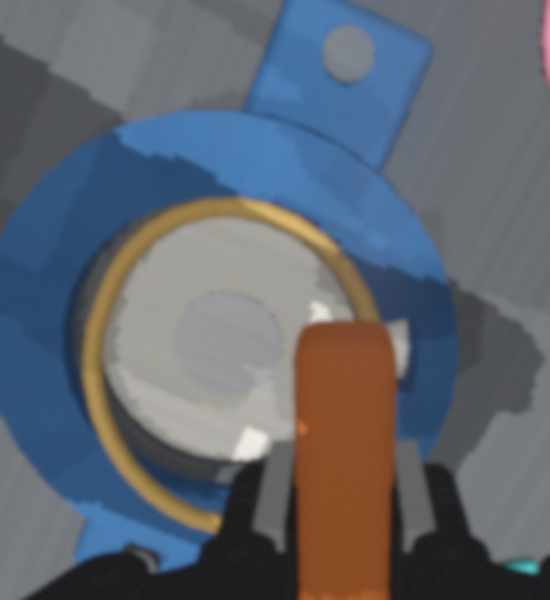

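The ring is tilted, with its front at z ≈ 0.066 and its back still down in the bore, and there is little load on the pick. I lift further so the back clears.

```bash
python3 -m creep '[0,0,0.8,0,0,0,1.6,0,0,0,2.4,0,0,0,3.2,0,0,0,4,0,0,0,4.8,0,0,0,5.6,0,0,0,6.4,0,0,0,7.2,0,0,0,8,0,0,0,8,0]' - 80
python3 - <<'E'
from h import *
from bench import arm
d=arm.get_image("side");crop(d["image"],245,180,320,245,"pics/s13.png",9)
d=arm.get_image("wrist");crop(d["image"],100,60,340,300,"pics/w13.png",2.5)
E
```

```text
time_s: 19.1
position: [0.5262, 0.0014, 0.1288]
eef_rot: [[0.005, 0.9, 0.435], [0.002, 0.435, -0.9], [-1.0, 0.005, 0.001]]
force: [-0.1, 0.1, -0.8]
width: 0.0165
```

View pics/s13.png

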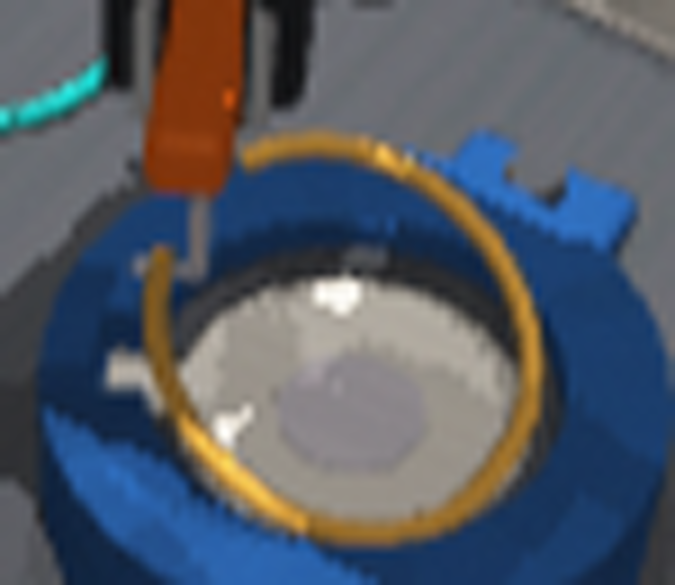

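View pics/w13.png

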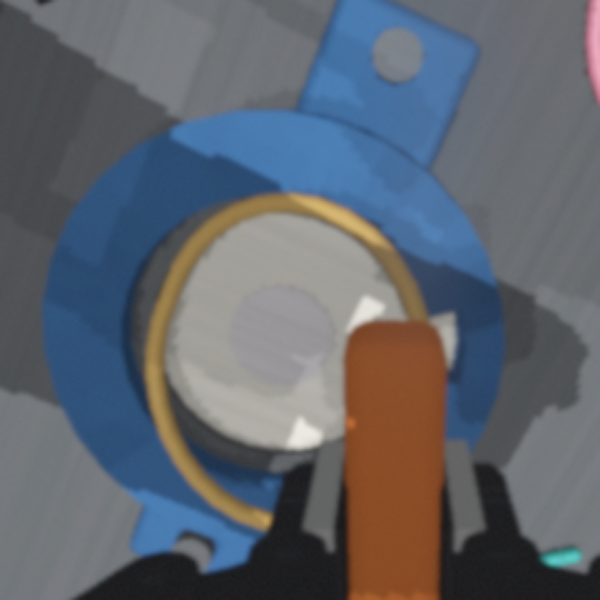

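I'll fit a 3D ring model (two hinged half arcs) to both views, to see whether the ring has sprung open and how it sits.

```bash
cat > fit.py <<'E'
from h import *
from scipy.optimize import least_squares
from scipy.spatial.transform import Rotation as R
def model(q):
    c,rv,al=q[:3],q[3:6],q[6]   # c = hinge-based ring centre (of +y half unopened)
    th=np.radians(np.linspace(14,180,60)); P=.047*np.c_[np.cos(th),np.sin(th),0*th]
    b=np.array([-.047,0,0])
    def rot(p,a): 
        return (p-b)@R.from_rotvec([0,0,a]).as_matrix().T+b
    A=rot(P,al); B=rot(P*[1,-1,1],-al)
    M=R.from_rotvec(rv).as_matrix()
    return A@M.T+c, B@M.T+c
def mask(d,x0,y0,x1,y1):
    hsv=cv2.cvtColor(d["image"],cv2.COLOR_RGB2HSV)
    m=(hsv[...,0]>13)&(hsv[...,0]<30)&(hsv[...,1]>110)&(hsv[...,2]>90)
    yy,xx=np.nonzero(m);k=(xx>=x0)&(xx<=x1)&(yy>=y0)&(yy<=y1)
    return np.c_[xx,yy][k].astype(float)
def fit(views,q0,ends=[]):
    # ends: (view, 0/1 half, pixel)
    def res(q):
        A,B=model(q);o=[]
        for d,m in views:
            p=np.r_[proj(d,A),proj(d,B[::-1])]
            D=np.hypot(m[:,None,0]-p[None,:,0],m[:,None,1]-p[None,:,1]).min(1); o.append(D*np.sqrt(200/len(m)))
        for d,h,px in ends: o.append(3*(proj(d,(A,B)[h][:1])[0]-px))
        return np.concatenate(o)
    r=least_squares(res,q0,loss='soft_l1',f_scale=1.5,x_scale=[.01]*3+[.1]*4); return r
def report(r):
    A,B=model(r.x);print("cost",r.cost,"alpha deg",np.degrees(r.x[6]))
    print("end",A[0],"end2",B[0],"back",A[-1],"A40",A[np.argmin(abs(np.linspace(14,180,60)-40))]);print("sideA",A[30],"sideB",B[30],"gap",np.linalg.norm(A[0]-B[0]),"OD",np.max(np.linalg.norm(A[:,None]-B[None],axis=2))+.006)
E
python3 - <<'E'
from fit import *
from bench import arm
s=arm.get_image("side");w=arm.get_image("wrist")
ms=mask(s,260,190,306,242); mw=mask(w,155,135,272,272)
im=w["image"].copy(); im[mw[:,1].astype(int),mw[:,0].astype(int)]=[255,0,255]; crop(im,100,60,340,300,"pics/mw.png",2.5)
im=s["image"].copy(); im[ms[:,1].astype(int),ms[:,0].astype(int)]=[255,0,255]; crop(im,245,180,320,245,"pics/ms.png",9)
r=fit([(s,ms),(w,mw)],np.array([.495,-.015,.052,0,-.35,.03,.05]),[(s,0,(262.6,207.8))])
report(r)
E
```

```text
cost 385.95875004401216 alpha deg 4.1558128080531915
end [0.53349963 0.00469169 0.07402046] end2 [ 0.53437952 -0.03139411  0.07468775] back [ 0.45269977 -0.0161104   0.03226615] A40 [0.52370078 0.02205943 0.06884033]
sideA [0.4840293  0.03425221 0.04820843] sideB [ 0.48643144 -0.0642633   0.05003016] gap 0.03610269565882191 OD 0.10681003605567728
```

View pics/mw.png

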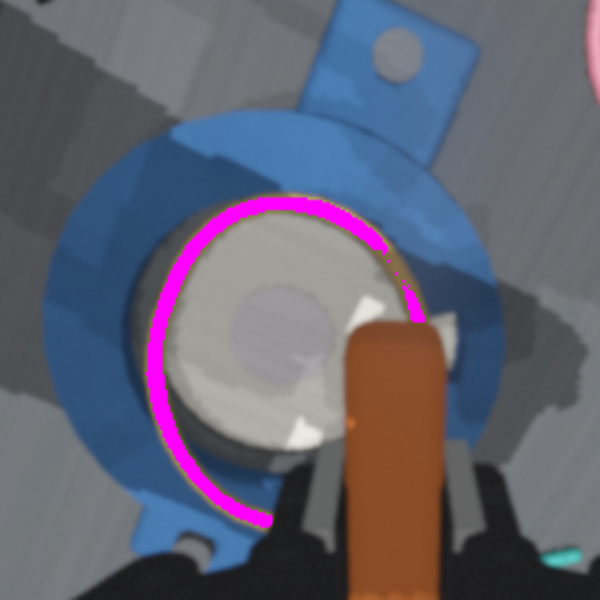

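View pics/ms.png

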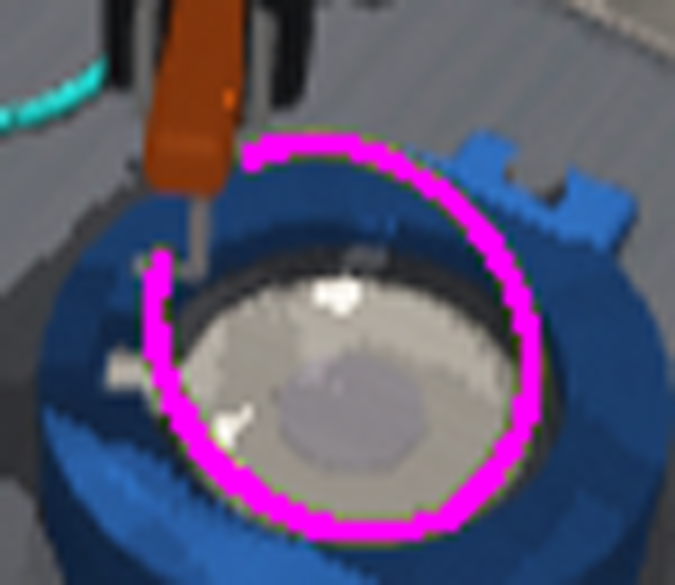

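The fit shows the ring sprung open to an OD of about 107 mm (gap 36 mm). Its sides are above the rim and its back is still at z ≈ 0.032 in the bore. I lift a little more so it opens fully.

```bash
python3 -m creep '[0,0,0.8,0,0,0,1.6,0,0,0,2.4,0,0,0,3.2,0,0,0,4,0,0,0,4.8,0,0,0,5.6,0,0,0,6.4,0,0,0,7.2,0,0,0,8,0,0,0,8,0]' - 80
python3 - <<'E'
from fit import *
from bench import arm
s=arm.get_image("side");w=arm.get_image("wrist")
crop(s["image"],245,180,320,245,"pics/s14.png",9)
crop(w["image"],100,60,340,300,"pics/w14.png",2.5)
E
```

```text
time_s: 20.4
position: [0.5262, 0.0014, 0.1368]
eef_rot: [[0.005, 0.9, 0.435], [0.002, 0.435, -0.9], [-1.0, 0.006, 0.001]]
force: [0.0, 0.2, -1.5]
width: 0.0167
```

View pics/s14.png

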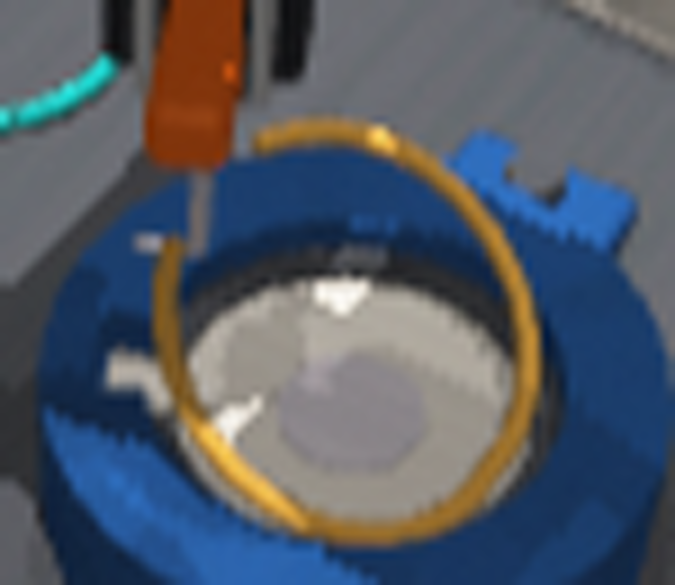

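View pics/w14.png

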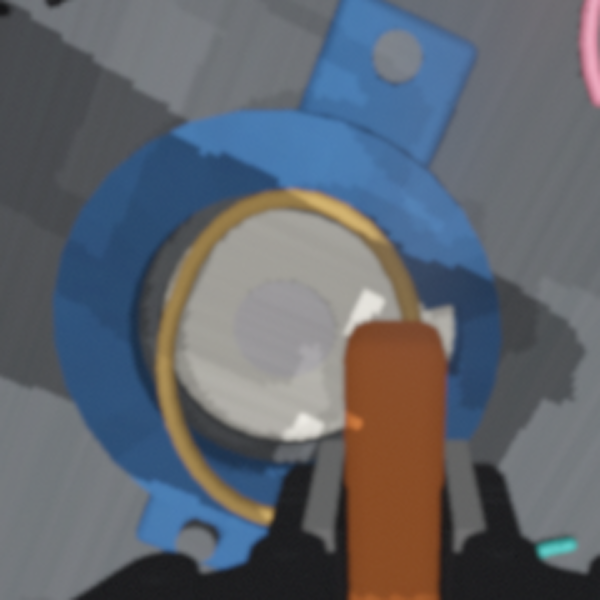

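The wire end is near the foot's edge, so I stop lifting. I lower it gently so the opened ring lies down on the rim, watching the force.

```bash
python3 -m creep '[0,0,-1,0,0,0,-2.5,0,0,0,-4,0,0,0,-5.5,0,0,0,-7,0,0,0,-8.5,0,0,0,-10,0,0,0,-11.5,0,0,0,-13,0,0,0,-14.5,0,0,0,-16,0,0,0,-17.5,0,0,0,-19,0,0,0,-20,0,0,0,-20,0]' - 80
python3 - <<'E'
from fit import *
from bench import arm
s=arm.get_image("side");w=arm.get_image("wrist")
crop(s["image"],245,180,320,245,"pics/s15.png",9)
E
```

```text
time_s: 22.0
position: [0.5261, 0.0014, 0.1166]
eef_rot: [[0.005, 0.9, 0.435], [0.002, 0.435, -0.9], [-1.0, 0.005, 0.0]]
force: [-0.1, 0.1, -2.3]
width: 0.0166
```

View pics/s15.png

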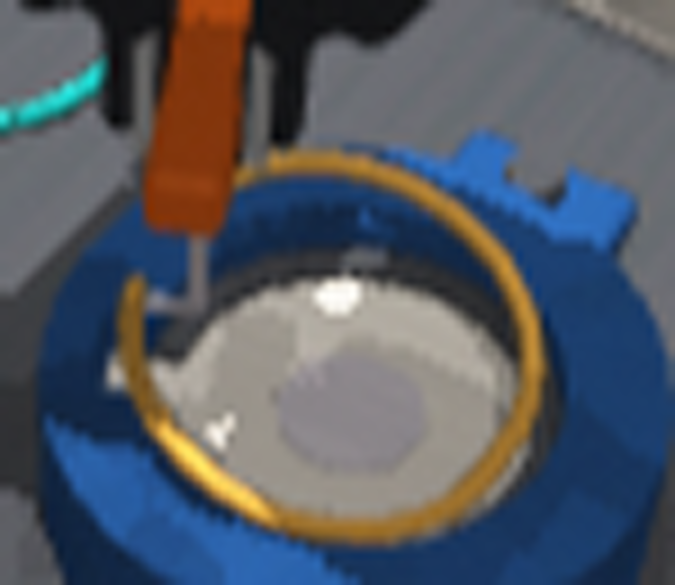

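```bash
python3 -m creep '[0,0,-1,0,0,0,-2.5,0,0,0,-4,0,0,0,-5.5,0,0,0,-7,0,0,0,-8.5,0,0,0,-10,0,0,0,-11.5,0,0,0,-13,0,0,0,-14.5,0,0,0,-16,0,0,0,-17.5,0,0,0,-19,0,0,0,-20,0,0,0,-20,0]' - 80
python3 - <<'E'
from fit import *
from bench import arm
s=arm.get_image("side");w=arm.get_image("wrist")
crop(s["image"],245,180,320,245,"pics/s16.png",9)
E
```

```text
time_s: 23.6
position: [0.5261, 0.0014, 0.0966]
eef_rot: [[0.005, 0.9, 0.435], [0.002, 0.435, -0.9], [-1.0, 0.005, 0.0]]
force: [0.6, 0.2, -1.0]
width: 0.0165
```

View pics/s16.png

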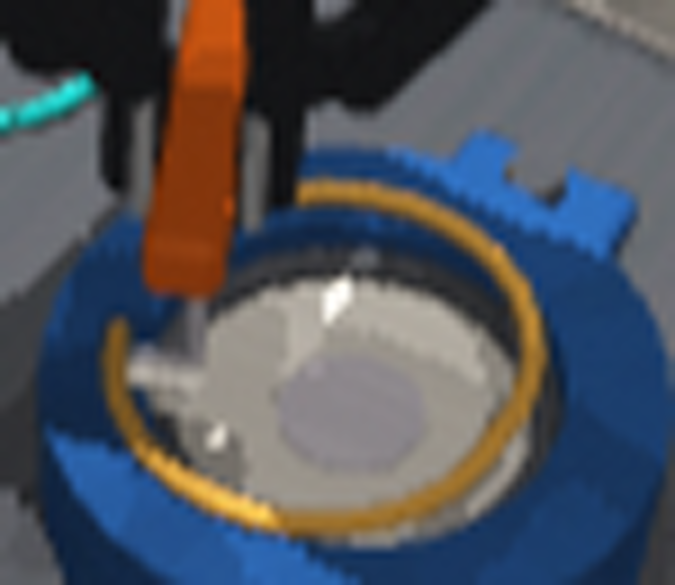

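The ring now lies open on the rim. I retract the foot inward and lift out.

```bash
python3 -m creep '[-1.5,-0.7,0,0,-4,-1.9,0,0,-7,-3.4,0,0,-10,-4.8,0,0,-13,-6.3,0,0,-16,-7.7,0,0,-17,-8.2,0,0,-17,-8.2,0,0]' - 80
python3 -m creep '[0,0,4,0,0,0,12,0,0,0,25,0,0,0,40,0,0,0,60,0,0,0,80,0,0,0,95,0,0,0,100,0,0,0,100,0]' - 80
python3 - <<'E'
from fit import *
from bench import arm
s=arm.get_image("side");w=arm.get_image("wrist")
crop(s["image"],235,150,335,260,"pics/s17.png",5.4)
cv2.imwrite("pics/w17.png",w["image"][:,:,::-1])
E
```

```text
time_s: 24.5
position: [0.5091, -0.0069, 0.0968]
eef_rot: [[0.005, 0.9, 0.435], [0.002, 0.435, -0.9], [-1.0, 0.005, 0.001]]
force: [0.5, 0.3, -1.6]
width: 0.017
time_s: 25.4
position: [0.5093, -0.0069, 0.1978]
eef_rot: [[0.007, 0.9, 0.435], [0.002, 0.435, -0.9], [-1.0, 0.007, 0.001]]
force: [0.6, 1.1, -1.4]
width: 0.0167
```

View pics/s17.png

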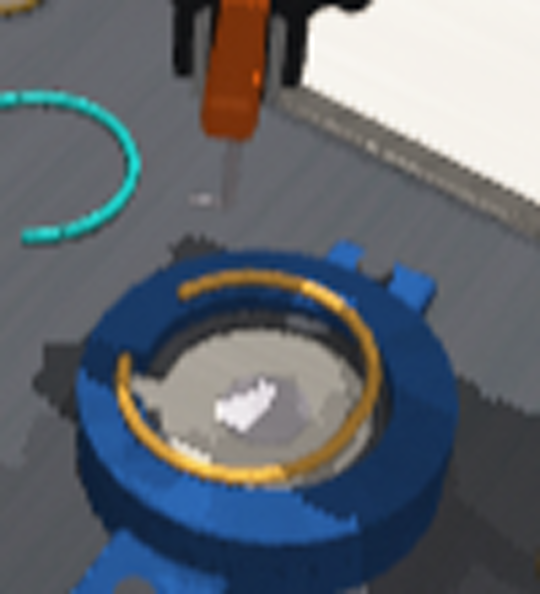

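View pics/w17.png

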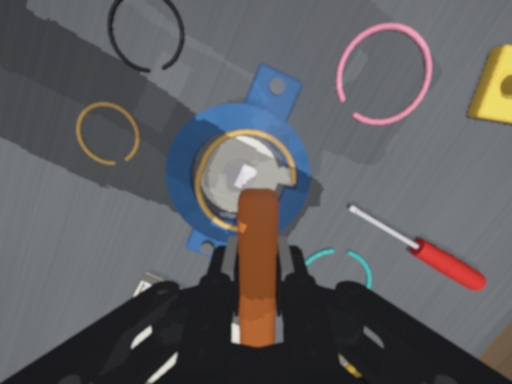

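The ring lies open on the rim, with its ends at (125,355) and (185,292) in the crop. Next I hang the pick back.

```bash
python3 -m creep '[0,5,0,-0.01,1,20,0,-0.04,2,45,0,-0.08,3,75,0,-0.13,4,105,0,-0.18,6,135,0,-0.23,7,165,0,-0.28,8,195,0,-0.33,9,225,0,-0.38,10,252,0,-0.42,11,272,0,-0.45,11.7,283,0,-0.47,11.7,285.4,0,-0.47,11.7,285.4,-20,-0.47,11.7,285.4,-45,-0.47,11.7,285.4,-70,-0.47,11.7,285.4,-88,-0.47,11.7,285.4,-95,-0.47,11.7,285.4,-95,-0.47]' - 80
python3 - <<'E'
from h import *
from bench import arm
s=arm.get_image("side");crop(s["image"],130,250,240,370,"pics/s18.png",5)
w=arm.get_image("wrist");cv2.imwrite("pics/w18.png",w["image"][:,:,::-1])
E
```

```text
time_s: 27.4
position: [0.5202, 0.2781, 0.1006]
eef_rot: [[0.003, 1.0, -0.02], [-0.001, -0.02, -1.0], [-1.0, 0.003, 0.001]]
force: [0.3, 0.1, -1.2]
width: 0.0166
```

View pics/s18.png

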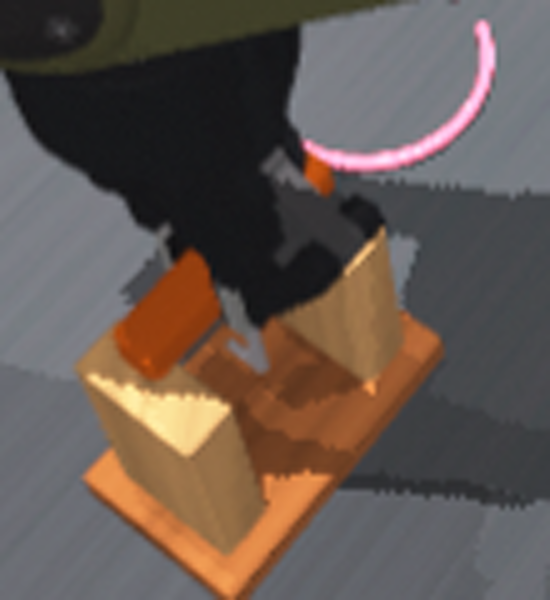

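View pics/w18.png

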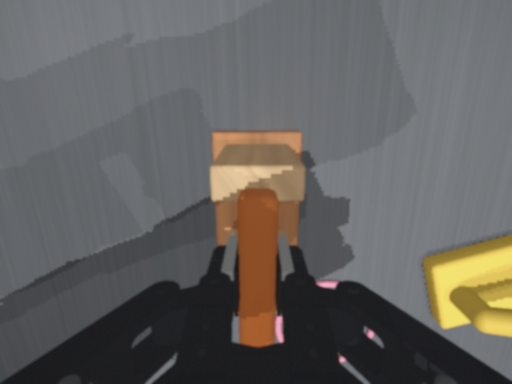

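```bash
python3 -m creep '[0,0,-3,0,0,0,-7,0,0,0,-10,0,0,0,-12,0,0,0,-13,0,0,0,-13.5,0,0,0,-13.5,0]' - 80
```

```text
time_s: 28.2
position: [0.521, 0.2786, 0.0887]
eef_rot: [[0.006, 1.0, -0.02], [0.0, -0.02, -1.0], [-1.0, 0.006, -0.0]]
force: [-0.9, 0.5, -1.2]
width: 0.0161
```

```bash
python3 -m creep '[0,0,-0.7,0,0,0,-1.4,0,0,0,-1.8,0,0,0,-1.8,0]' - 80
```

```text
time_s: 28.6
position: [0.521, 0.2786, 0.087]
eef_rot: [[0.006, 1.0, -0.02], [0.0, -0.02, -1.0], [-1.0, 0.006, -0.0]]
force: [-0.4, 0.2, -0.4]
width: 0.0166
```

```bash
python3 -m creep '[0,0,-0.4,0,0,0,-0.6,0,0,0,-0.6,0]' - 80
```

```text
time_s: 28.9
position: [0.521, 0.2786, 0.0869]
eef_rot: [[0.006, 1.0, -0.02], [0.0, -0.02, -1.0], [-1.0, 0.006, -0.0]]
force: [-3.3, -2.3, 5.9]
width: 0.0167
```

Contact at TCP z = 0.0869, as expected. I open the gripper and rise.

```bash
python3 -m creep '[0,0,0,0,0,0,0,0,0,0,0,0,0,0,0,0,0,0,0,0]' 60 80
python3 -m creep '[0,0,5,0,0,0,18,0,0,0,40,0,0,0,65,0,0,0,90,0,0,0,110,0,0,0,115,0,0,0,115,0]' 60
python3 - <<'E'
from h import *
from bench import arm
w=arm.get_image("wrist");cv2.imwrite("pics/w19.png",w["image"][:,:,::-1])
s=arm.get_image("side");crop(s["image"],130,250,240,370,"pics/s19.png",5)
t=arm.get_image("top");crop(t["image"],105,180,325,290,"pics/t19.png",3.6)
E
```

```text
time_s: 29.4
position: [0.521, 0.2786, 0.0869]
eef_rot: [[0.006, 1.0, -0.02], [0.0, -0.02, -1.0], [-1.0, 0.006, -0.0]]
force: [-0.3, 0.8, 0.7]
width: 0.0514
time_s: 30.2
position: [0.5211, 0.2787, 0.2028]
eef_rot: [[0.007, 1.0, -0.02], [0.001, -0.02, -1.0], [-1.0, 0.007, -0.001]]
force: [1.2, -0.5, -0.1]
width: 0.0511
```

View pics/s19.png

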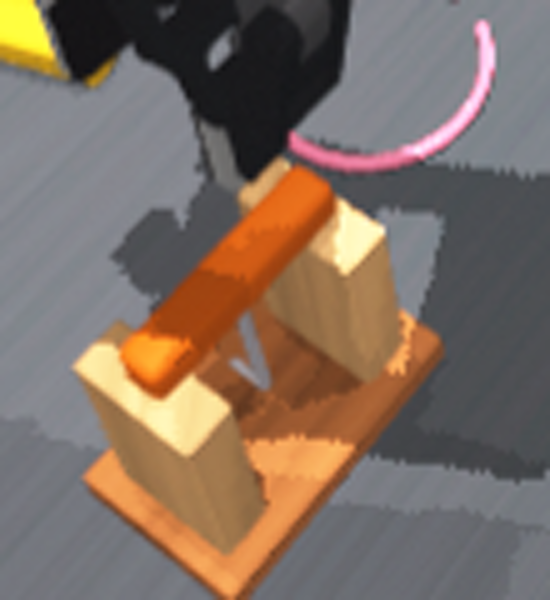

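View pics/t19.png

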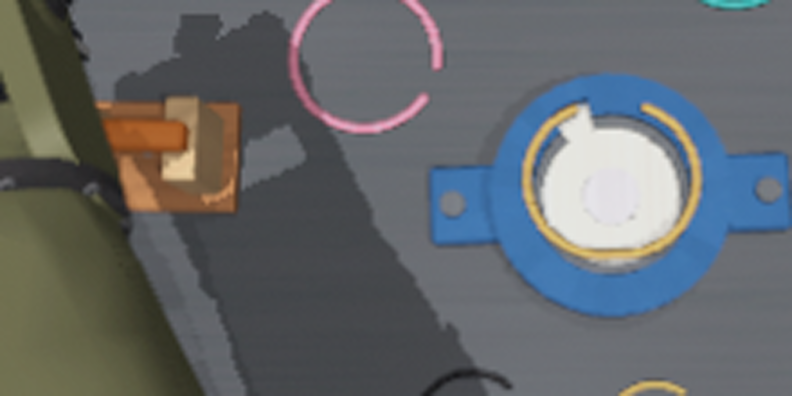

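The pick hangs on its cheeks. I fit the freed ring in both views.

Run:
```python
from fit import *
from bench import arm
s=arm.get_image("side");t=arm.get_image("top")
ms=mask(s,250,195,310,245); mt=mask(t,245,205,302,256)
crop(t["image"],235,195,310,265,"pics/t20.png",8)
r=fit([(s,ms),(t,mt)],np.array([.495,-.015,.044,0,0,.03,.1]))
report(r)
A,B=model(r.x)
im=cv2.resize(t["image"][195:265,235:310],None,fx=8,fy=8,interpolation=cv2.INTER_CUBIC)
for P,c in((A,(255,0,0)),(B,(0,255,0))):
    cv2.polylines(im,[np.round((proj(t,P)-[235,195]+.5)*8).astype(int)],False,c,1)
cv2.imwrite("pics/t21.png",im[:,:,::-1])
```

```text
cost 94.90246017711128 alpha deg 6.245111288729061
end [0.54294962 0.00834472 0.04295716] end2 [ 0.54540757 -0.03433615  0.04330376] back [ 0.45351775 -0.0182252   0.04209327] A40 [0.5307815  0.02496863 0.0426891 ]
sideA [0.48538213 0.03427955 0.04208099] sideB [ 0.4911985  -0.06671846  0.04290117] gap 0.04275299191866433 OD 0.11022062896310442
```

View pics/t21.png

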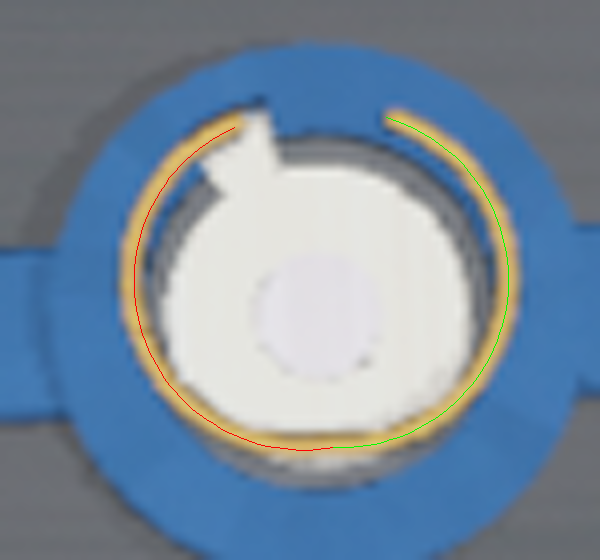

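```bash
cat >> fit.py <<'E'
def gripinfo(r):
    q=r.x;b=np.array([-.047,0,0]);M=R.from_rotvec(q[3:6]).as_matrix();Rz=R.from_rotvec([0,0,q[6]]).as_matrix()
    f=lambda p:M@(Rz@(p-b)+b)+q[:3]
    m=f(np.zeros(3));g=f(.047*np.array([np.cos(np.radians(40)),np.sin(np.radians(40)),0]))
    print("mid",m,"grip",g,"jaw deg",np.degrees(np.arctan2(*(g-m)[[1,0]])))
E
python3 - <<'E'
from fit import *
from bench import arm
s=arm.get_image("side");t=arm.get_image("top")
ms=mask(s,250,195,310,245); mt=mask(t,245,205,302,256)
for v in ([(s,ms),(t,mt)],[(t,mt)],[(s,ms)]):
    r=fit(v,np.array([.5,-.017,.044,0,0,.03,.1])); gripinfo(r); print(r.cost)
E
```

```text
mid [ 0.49981851 -0.01022614  0.04257185] grip [0.53109002 0.02485864 0.04295961] jaw deg 48.28898004762476
94.37297110511584
mid [ 0.50124598 -0.00964553  0.03557772] grip [0.53071274 0.02620685 0.04301528] jaw deg 50.58351013262033
31.705692797520094
mid [ 0.49676886 -0.00658313  0.04878946] grip [0.52896215 0.0276462  0.04781778] jaw deg 46.755726764192644
48.490981627037705
```

```bash
python3 -m creep '[0,-6,0,0.03,1,-22,0,0.1,2,-46,0,0.18,3,-72,0,0.26,4,-98,0,0.35,5,-124,0,0.44,6,-150,0,0.53,7,-176,0,0.62,8,-202,0,0.70,9,-225,-2,0.78,9.5,-243,-6,0.84,9.9,-252,-10,0.866,9.9,-252.7,-10,0.866,9.9,-252.7,-10,0.866]' 30 60
python3 - <<'E'
from fit import *
from bench import arm
st=arm.state();print(st["position"],np.degrees(np.arctan2(st["eef_rot"][1,1],st["eef_rot"][0,1])),st["width"])
s=arm.get_image("side");w=arm.get_image("wrist")
cv2.imwrite("pics/w22.png",w["image"][:,:,::-1])
print(proj(w,[[.531,.025,.044],[.4998,-.0102,.044],[.4535,-.0182,.044]]))
E
```

```text
time_s: 31.95
position: [0.5307, 0.026, 0.1911]
eef_rot: [[0.003, 0.664, 0.748], [0.004, 0.748, -0.664], [-1.0, 0.005, -0.0]]
force: [-0.4, 0.6, 0.2]
width: 0.0256
[0.53071316 0.02597878 0.19111169] 48.39688966595639 0.025614763148406976
[[255.38699509 181.69801604]
 [208.80391587 181.75153472]
 [169.72684987 152.81761758]]
```

View pics/w22.png

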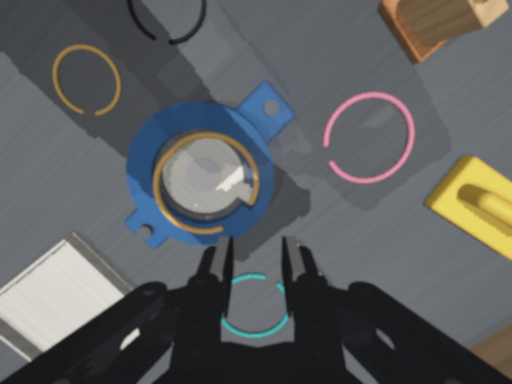

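Run:
```python
from fit import *
from bench import arm
w=arm.get_image("wrist")
mw=mask(w,148,125,265,240); print(len(mw))
def res(p):
    q=np.array([p[0],p[1],.044,0,0,p[2],p[3]]);A,B=model(q);P=np.r_[proj(w,A),proj(w,B[::-1])]
    D=np.hypot(mw[:,None,0]-P[None,:,0],mw[:,None,1]-P[None,:,1]); return np.r_[D.min(1), .5*D.min(0)]
r=least_squares(res,[.5,-.017,.03,.1],loss='soft_l1',f_scale=1.5,x_scale=[.01,.01,.1,.1])
class Q:pass
z=Q();z.x=np.array([r.x[0],r.x[1],.044,0,0,r.x[2],r.x[3]]);z.cost=r.cost;report(z);gripinfo(z)
A,B=model(z.x);im=cv2.resize(w["image"][100:260,110:290],None,fx=4,fy=4,interpolation=cv2.INTER_CUBIC)
for P,c in((A,(255,0,0)),(B,(0,255,0))):cv2.polylines(im,[np.round((proj(w,P)-[110,100]+.5)*4).astype(int)],False,c,1)
cv2.imwrite("pics/w23.png",im[:,:,::-1])
```

```text
1101
cost 887.1051164315797 alpha deg 6.166682849810962
end [0.5433468  0.00843727 0.044     ] end2 [ 0.54522867 -0.03402538  0.044     ] back [ 0.45353018 -0.01681627  0.044     ] A40 [0.53142196 0.02523869 0.044     ]
sideA [0.4861603  0.03521606 0.044     ] sideB [ 0.49063529 -0.06575805  0.044     ] gap 0.042504323787048985 OD 0.11009393619155981
mid [ 0.49998886 -0.00970355  0.044     ] grip [0.53100631 0.02560818 0.044     ] jaw deg 48.704267743653624
```

View pics/w23.png

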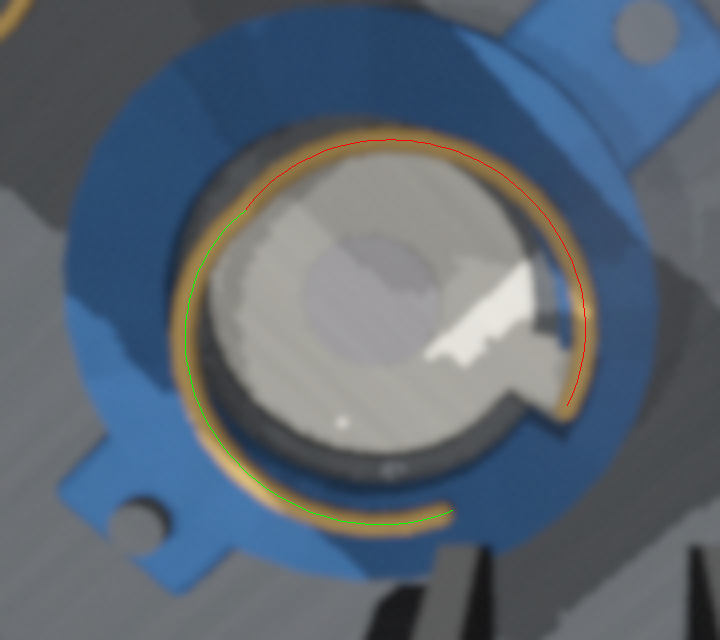

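The wrist fit agrees: grip point (0.531, 0.0256), jaw angle 48.7°. The gripper is already within 0.5 mm of it. I descend with a narrow opening and feel for the rim.

```bash
python3 -m creep '[0.3,-0.4,-10,0.005,0.3,-0.4,-30,0.005,0.3,-0.4,-60,0.005,0.3,-0.4,-90,0.005,0.3,-0.4,-115,0.005,0.3,-0.4,-132,0.005,0.3,-0.4,-140,0.005,0.3,-0.4,-142,0.005,0.3,-0.4,-142,0.005]' 22 60
python3 - <<'E'
from h import *
from bench import arm
s=arm.get_image("side");crop(s["image"],235,150,335,260,"pics/s24.png",5.4)
w=arm.get_image("wrist");cv2.imwrite("pics/w24.png",w["image"][:,:,::-1])
E
```

```text
time_s: 33.0
position: [0.5313, 0.0261, 0.0497]
eef_rot: [[0.004, 0.659, 0.752], [0.004, 0.752, -0.659], [-1.0, 0.005, 0.001]]
force: [0.3, -1.0, -0.3]
width: 0.0187
```

View pics/s24.png

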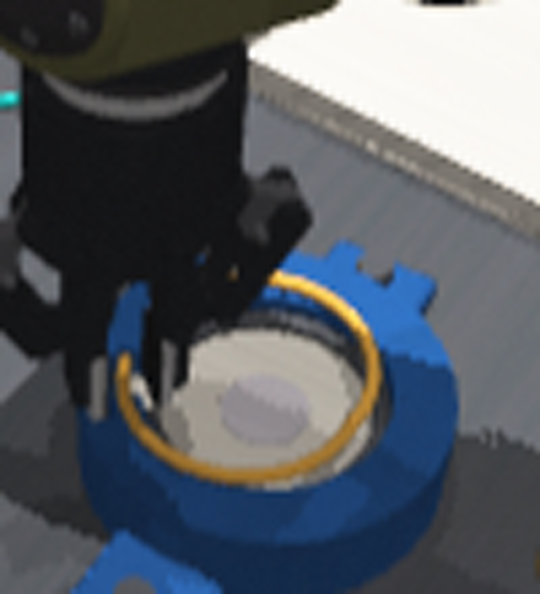

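View pics/w24.png

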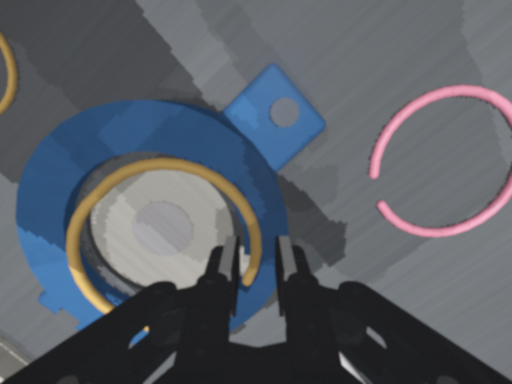

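```bash
python3 -m creep '[0,0,-2,0,0,0,-4,0,0,0,-6,0,0,0,-7.3,0,0,0,-7.9,0,0,0,-7.9,0,0,0,-7.9,0]' 22 60
```

```text
time_s: 33.8
position: [0.5316, 0.0261, 0.0423]
eef_rot: [[0.005, 0.659, 0.752], [0.004, 0.752, -0.659], [-1.0, 0.006, 0.001]]
force: [-0.1, -0.4, 0.5]
width: 0.0191
```

```bash
python3 -m creep '[0,0,0,0,0,0,0,0,0,0,0,0,0,0,0,0,0,0,0,0,0,0,0,0]' 0 60
```

```text
time_s: 34.4
position: [0.5316, 0.026, 0.0424]
eef_rot: [[0.005, 0.659, 0.752], [0.004, 0.752, -0.659], [-1.0, 0.006, 0.001]]
force: [0.6, 0.1, 0.6]
width: 0.003
```

```bash
python3 -m creep '[0,0,2,0,0,0,5,0,0,0,8,0,0,0,10,0,0,0,10,0]' 0 60
python3 - <<'E'
from h import *
from bench import arm
s=arm.get_image("side");crop(s["image"],235,150,335,260,"pics/s25.png",5.4)
w=arm.get_image("wrist");crop(w["image"],30,120,330,340,"pics/w25.png",2.6)
E
```

```text
time_s: 34.9
position: [0.5318, 0.026, 0.0528]
eef_rot: [[0.006, 0.659, 0.752], [0.004, 0.752, -0.659], [-1.0, 0.007, 0.002]]
force: [0.0, -0.7, -1.2]
width: 0.0027
```

View pics/s25.png

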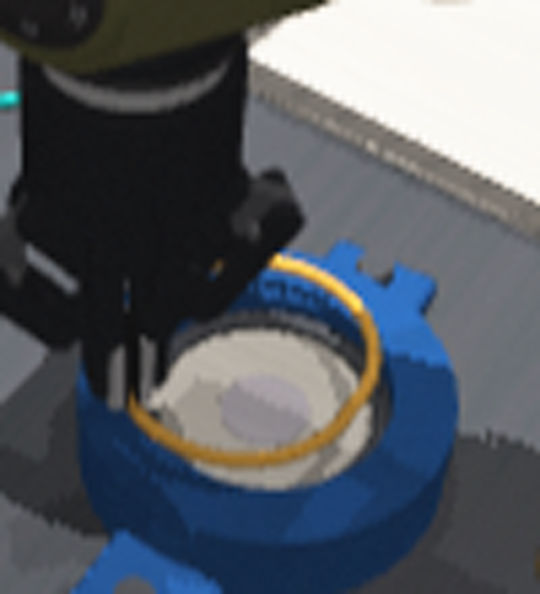

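View pics/w25.png

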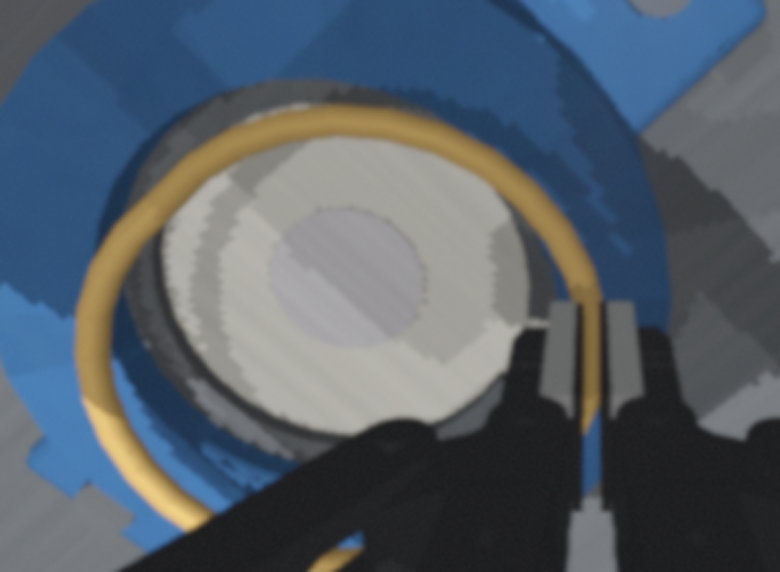

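The ring is pinched and fully lifted. I raise it and carry it over the tray.

```bash
python3 -m creep '[0,0,3,0,0,0,10,0,0,0,20,0,0,0,32,0,0,0,44,0,0,0,52,0,0,0,55,0,0,0,55,0]' 0 80
python3 -m creep '[0,-3,0,0,1,-12,0,0,2.5,-26,0,0,4,-43,0,0,5.5,-60,0,0,7,-77,0,0,8.5,-94,0,0,10,-111,0,0,11.5,-128,0,0,13,-145,0,0,14.5,-162,0,0,16,-179,0,0,17.5,-196,0,0,19,-213,0,0,20.5,-230,0,0,22,-245,0,0,23,-256,0,0,23.8,-261.5,0,0,23.8,-262.5,0,0,23.8,-262.5,0,0]' 0 80
python3 - <<'E'
from h import *
from bench import arm
s=arm.get_image("side");cv2.imwrite("pics/s26.png",s["image"][:,:,::-1])
w=arm.get_image("wrist");cv2.imwrite("pics/w26.png",w["image"][:,:,::-1])
E
```

```text
time_s: 35.8
position: [0.5317, 0.0261, 0.1078]
eef_rot: [[0.006, 0.659, 0.752], [0.004, 0.752, -0.659], [-1.0, 0.007, 0.002]]
force: [0.2, 0.6, -0.8]
width: 0.0019
time_s: 37.8
position: [0.5555, -0.2362, 0.1078]
eef_rot: [[0.006, 0.659, 0.752], [0.004, 0.752, -0.659], [-1.0, 0.007, 0.002]]
force: [0.1, -0.3, -1.4]
width: 0.0019
```

View pics/s26.png

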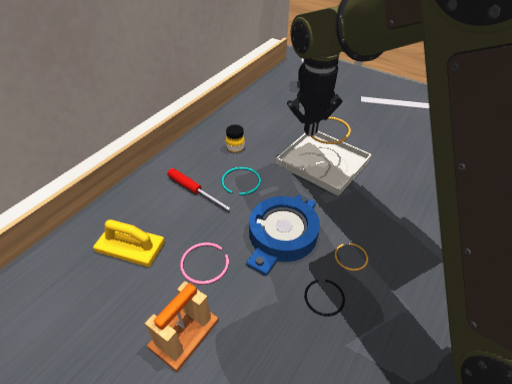

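View pics/w26.png

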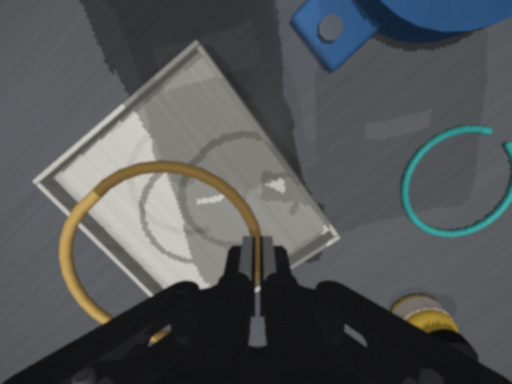

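Run:
```python
from h import *
from bench import arm
w=arm.get_image("wrist")
P=at_z(w,[(200,42),(339,238),(36,182)],.022);print(P,(P[1]+P[2])/2)
```

```text
[[ 0.44337247 -0.18895544  0.022     ]
 [ 0.62737612 -0.20546367  0.022     ]
 [ 0.42989607 -0.3559662   0.022     ]] [ 0.52863609 -0.28071493  0.022     ]
```

```bash
python3 -m creep '[0,-1,-4,0,0,-2,-14,0,0,-3,-28,0,0,-4,-44,0,0,-4,-60,0,0,-4,-74,0,0,-4,-84,0,0,-4,-90,0,0,-4,-92,0,0,-4,-92,0]' 0 80
python3 - <<'E'
from h import *
from bench import arm
s=arm.get_image("side");crop(s["image"],260,80,390,200,"pics/s27.png",5)
E
```

```text
time_s: 38.95
position: [0.5557, -0.24, 0.016]
eef_rot: [[0.006, 0.659, 0.752], [0.004, 0.752, -0.659], [-1.0, 0.007, 0.002]]
force: [-0.7, -0.2, -1.2]
width: 0.0022
```

View pics/s27.png

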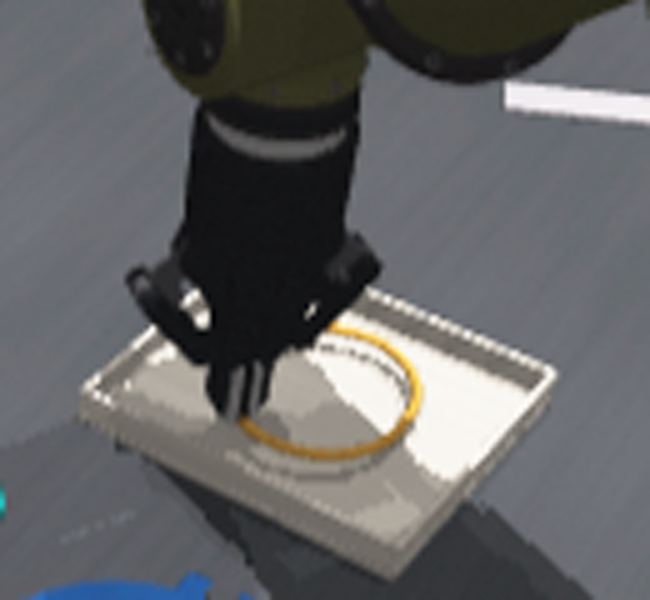

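```bash
python3 -m creep '[0,0,-1.5,0,0,0,-3,0,0,0,-4.5,0,0,0,-6,0,0,0,-7,0,0,0,-7,0,0,0,-7,0]' 0 80
```

```text
time_s: 39.7
position: [0.5559, -0.2401, 0.0093]
eef_rot: [[0.007, 0.659, 0.752], [0.003, 0.752, -0.659], [-1.0, 0.007, 0.003]]
force: [-0.8, -0.3, -0.1]
width: 0.0023
```

```bash
python3 -m creep '[0,0,-0.8,0,0,0,-1.6,0,0,0,-2,0,0,0,-2,0,0,0,-2,0]' 0 80
```

```text
time_s: 40.2
position: [0.5559, -0.2401, 0.0073]
eef_rot: [[0.007, 0.659, 0.752], [0.003, 0.752, -0.659], [-1.0, 0.007, 0.003]]
force: [-0.4, -0.1, -1.4]
width: 0.0018
```

```bash
python3 -m creep '[0,0,-0.5,0,0,0,-1,0,0,0,-1.5,0,0,0,-1.5,0,0,0,-1.5,0]' 0 80
```

```text
time_s: 40.7
position: [0.5559, -0.2401, 0.0058]
eef_rot: [[0.007, 0.659, 0.752], [0.003, 0.752, -0.659], [-1.0, 0.007, 0.003]]
force: [-0.3, 0.1, -1.1]
width: 0.0021
```

```bash
python3 -m creep '[0,0,-0.5,0,0,0,-1,0,0,0,-1,0,0,0,-1,0]' 0 80
```

```text
time_s: 41.1
position: [0.556, -0.2401, 0.0053]
eef_rot: [[0.007, 0.659, 0.752], [0.003, 0.752, -0.659], [-1.0, 0.007, 0.003]]
force: [-2.2, 1.5, 5.5]
width: 0.0021
```

The ring has touched the tray floor. I release it by opening a little, then rise.

```bash
python3 -m creep '[0,0,0.3,0,0,0,0.3,0,0,0,0.3,0,0,0,0.3,0,0,0,0.3,0]' 25 60
python3 -m creep '[0,0,4,0,0,0,14,0,0,0,35,0,0,0,60,0,0,0,90,0,0,0,120,0,0,0,140,0,0,0,145,0,0,0,145,0]' 25
python3 - <<'E'
from h import *
from bench import arm
s=arm.get_image("side");crop(s["image"],260,80,390,200,"pics/s28.png",5)
w=arm.get_image("wrist");cv2.imwrite("pics/w28.png",w["image"][:,:,::-1])
E
```

```text
time_s: 41.6
position: [0.5559, -0.2401, 0.0056]
eef_rot: [[0.007, 0.659, 0.752], [0.003, 0.752, -0.659], [-1.0, 0.007, 0.003]]
force: [-0.4, -0.3, 0.4]
width: 0.0217
time_s: 42.5
position: [0.5561, -0.2402, 0.1513]
eef_rot: [[0.008, 0.659, 0.752], [0.003, 0.752, -0.659], [-1.0, 0.007, 0.004]]
force: [-0.9, 0.3, -0.4]
width: 0.0211
```

View pics/s28.png

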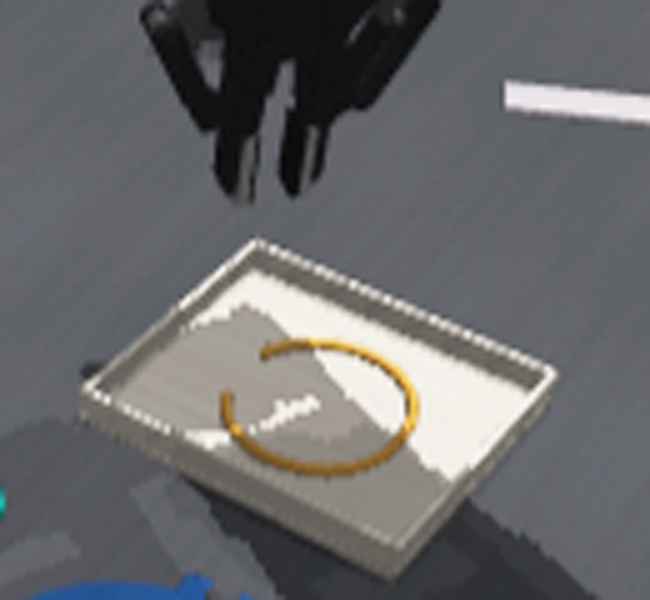

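View pics/w28.png

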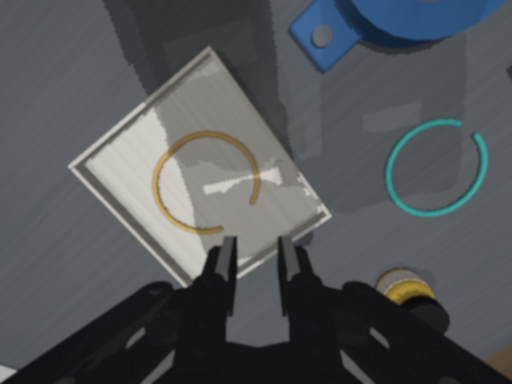

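The ring lies flat in the tray. Final checks: ring position, pick and stand, and bystanders.

Run:
```python
from fit import *
from bench import arm
w=arm.get_image("wrist");s=arm.get_image("side");t=arm.get_image("top")
ms=mask(s,300,140,350,180);mw=mask(w,145,120,268,240)
r=fit([(s,ms),(w,mw)],np.array([.525,-.28,.007,0,0,.03,.1]));report(r);gripinfo(r)
P=at_z(w,[(210,47),(330,214),(69,166)],.022);print("tray",(P[1]+P[2])/2)
crop(s["image"],130,260,240,370,"pics/s29.png",4)
cv2.imwrite("pics/t29.png",t["image"][:,:,::-1])
crop(t["image"],105,190,195,250,"pics/t30.png",8)
print(arm.state()["time_s"])
```

```text
cost 197.48888915080167 alpha deg 6.665260560067525
end [ 0.56873274 -0.25732073  0.00675007] end2 [ 0.56986532 -0.30138745  0.00628168] back [ 0.47867278 -0.2816765   0.00587367] A40 [ 0.55697496 -0.24040229  0.00685279]
sideA [ 0.51181526 -0.22997496  0.00665793] sideB [ 0.5144275  -0.33161247  0.00557763] gap 0.04408375730048084 OD 0.11090517626362613
mid [ 0.52519848 -0.27502752  0.00626232] grip [ 0.55656299 -0.2400287   0.00685402] jaw deg 48.13460302554333
tray [ 0.52624853 -0.28029136  0.022     ]
42.75
```

View pics/t29.png

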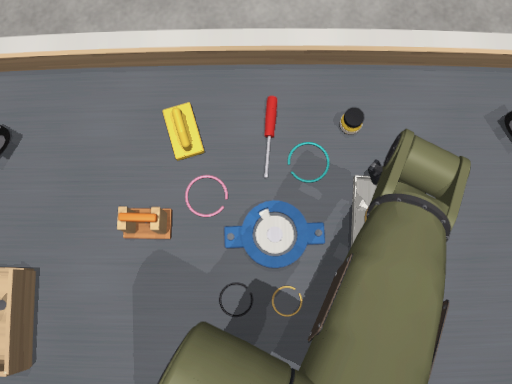

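View pics/t30.png

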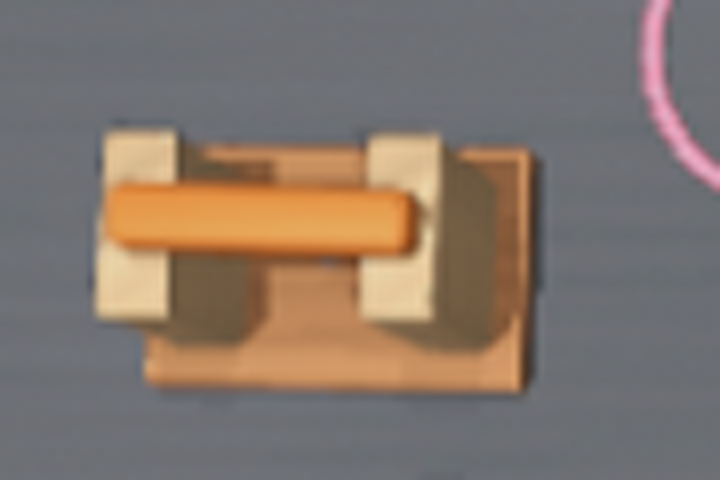

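View pics/s29.png

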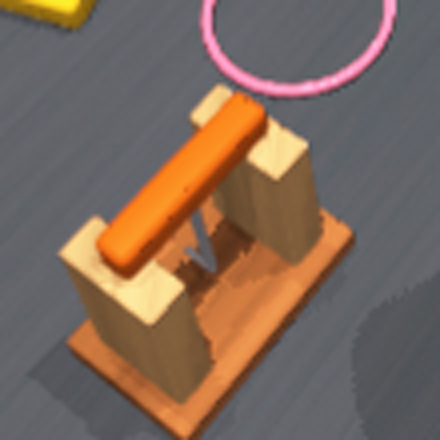

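All checks are good, and the bystanders sit at the same pixels as in the first picture. I hand in.

```bash
python3 -c "
from bench import arm
print(arm.sign_off())"
```

```text
the job is handed in; nothing more can be done
None
```

I hooked the brass ring out with the pick, hung the pick back on its stand, laid the ring flat in the tray, and handed in at about 43 s of the 72 s allowed. The hand-in gives no verdict, so these are my own last checks.

- **Forces:** the highest wrist reading I saw while drawing the ring up was about 14 N, but I only get a reading at the end of each move. Touching the housing floor read about 5–6 N.
- **Drawing the ring:** it did not pop straight out flat. It tilted with its back still in the bore, so I raised it further and lowered it onto the rim. There it lay flat and open, measuring about 110 mm across rather than the 115 mm expected.
- **Ring in the tray:** its centre is about 5 mm from the tray's. The fitted heights of both ends and the back are 6–7 mm above the bench, well under the limit.
- **Pick on its stand:** it hangs upright with its handle across both cheeks, within a few mm of centre.
- **Bystanders:** the push block, screwdriver and jar sit at the same pixels in the top view as at the start.
- **Disagreements:** the camera views differed by up to about 8 mm on the tray centre and 2–5 mm elsewhere. All of this is within the tolerances, and nothing failed.

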